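# Load a measuring carrier with sample bushes from a drop cup

## Task

Get the bushes ready for measuring: first clear every plastic runner stub off the stage plate into the open scrap bin, then set the sample carrier on the stage plate's two dowels so that it lies flat and fully down. Put all the steel bushes into the drop cup (this may be done at any time), carry the loaded cup over the carrier's well and lower its release tab onto the stage's post so that the bottom swings open and the bushes drop into the well; finally stand the empty cup back upright on its rubber pad, where it stood before, and leave the other things on the table where they are.

Things in the scene. Friction and masses are not known exactly. Their poses are not given: they have to be found in the camera images.
- stage: fixed aluminium stage plate on the table, 10 mm thick. Origin: on the table below the middle of the carrier's seat; the plate runs from own x -75 to +105 and y -70 to +70 mm. Two steel dowels, 10 mm thick with cone tips, stand 15 mm above the plate's top at own (x, y) = (-48, +44) and (+48, -44) mm; the release post stands at (+86, 0)
- post_tip (a point): round top of the stage's steel release post, 12 mm thick, 142 mm above the table; axes as stage
- carrier: loose grey plastic sample carrier, about 140 g: plate 120 (x) x 112 (y) x 6 mm with two through holes 12 mm wide at own (-48, +44) and (+48, -44) mm, and a walled open well in its middle (see well). Origin: centre of the underside. Seated, its origin lies on the stage's z axis, 10 mm above the table, its x along the stage's x (either way round)
- well (a point): centre of the well's floor, on the carrier's z axis, 6 mm above its underside. The well is 90 (x) x 60 (y) mm outside, 84 x 54 inside; its walls' tops are 34 mm above the carrier's underside. Lift the carrier by gripping the two long walls across y (60 mm), centred. Axes as carrier
- cup: loose white drop cup, 105 g: open top, inside 54 (x) x 40 (y) mm, outside 60 x 46, rim 56 mm above the underside; handle on its +x side; hinged bottom with a release tab below the handle. Origin: centre of the underside. It starts standing on dock, its origin over the pad's, 6 mm above the table, same axes
- cup_grip (a point): middle of the cup's black handle plate, 49 mm from the cup's origin along its +x, 78 mm above its underside; axes as cup. The plate is 12 mm thick (y), 38 mm long (x) and stands from 57 to 97 mm above the underside; grip it across y from above
- cup_mid (a point): middle of the cup's floor, 4 mm above its underside, on the cup's z axis
- tab_spot (a point): place on the release tab's underside that should meet the post tip: cup x = 63, y = 0 mm, level with the cup's underside (cup shut; the point is fixed to the cup). The tab is 26 mm wide and runs from cup x = 34 to 71 mm. With this spot over the post, the cup's origin is over x = +23 mm, y = 0 of the stage, provided that the cup's +x is turned along the stage's +x
- flap (a joint): angle of the cup's hinged bottom, rad: 0 shut, up to 1.0 open. Hinge across the cup at cup x = +34 mm; the free end at x = -30 swings down when the cup is lowered, level, with its tab on the post: h mm below first contact it is open about atan(h / 29); at h = 42 it is still clear of the well. Takes 3 to 5 N; a spring shuts it. Bushes slide out towards cup -x from about 0.4 rad
- dock: fixed black rubber pad, 130 (x) x 90 (y) x 6 mm, where the cup stands. Origin: on the table under the place of the cup's origin (the pad runs from x -53 to +77 mm)
- bin: fixed black open scrap bin, 130 x 130 mm, 60 mm high, walls and floor 4 mm. Origin: centre of its underside
- bush0: steel stepped bush (up to three; an absent one has no pose), 30 g, 24 mm high: a flange 26 mm wide and 6 mm thick, above it a round body 16 mm wide. Origin: centre of the flange's flat face (the underside when it stands); z runs along its axis, away from the flange. It starts standing on the table
- bush1: steel stepped bush (up to three; an absent one has no pose), 30 g, 24 mm high: a flange 26 mm wide and 6 mm thick, above it a round body 16 mm wide. Origin: centre of the flange's flat face (the underside when it stands); z runs along its axis, away from the flange. It starts standing on the table
- bush2: steel stepped bush (up to three; an absent one has no pose), 30 g, 24 mm high: a flange 26 mm wide and 6 mm thick, above it a round body 16 mm wide. Origin: centre of the flange's flat face (the underside when it stands); z runs along its axis, away from the flange. It starts standing on the table
- stub0: white plastic runner stub (up to two; an absent one has no pose), 20 g: a bar 36 (x) x 16 (y) x 13 mm with a round stump, 15 mm wide and 16 mm tall, on top at own x = -8 mm (29 mm high in all). Origin: centre of the bar's underside. It starts lying on the stage plate; grip it across y, 8 mm off the centre towards the stump
- stub1: white plastic runner stub (up to two; an absent one has no pose), 20 g: a bar 36 (x) x 16 (y) x 13 mm with a round stump, 15 mm wide and 16 mm tall, on top at own x = -8 mm (29 mm high in all). Origin: centre of the bar's underside. It starts lying on the stage plate; grip it across y, 8 mm off the centre towards the stump
- loupe: bystander: black eye loupe, 44 mm wide, 40 mm high; origin under its centre
- ring_gauge: bystander: steel ring gauge, 60 mm wide, 20 mm high; origin under its centre
- cleaner: bystander: small white bottle, 40 mm wide, 90 mm high; origin under its centre
- gauge_case: bystander: closed wooden gauge case, 110 x 70 x 30 mm; origin under its centre
- driver: bystander: screwdriver, 160 mm long, lying along its x
Things that resemble listed ones, but are neither listed nor needed, are in the scene too. What is shaped like the stage but blue is not meant.

How it is judged:
On the way, in this order (a step that is already met when the one before it is completed fails the run):
1. every runner stub lies in the scrap bin (x of stub0 in the frame of bin between -0.062 and 0.062 m and y of stub0 in the frame of bin between -0.062 and 0.062 m and z of stub0 in the frame of bin between 0 and 0.06 m and x of stub1 in the frame of bin between -0.062 and 0.062 m and y of stub1 in the frame of bin between -0.062 and 0.062 m and z of stub1 in the frame of bin between 0 and 0.06 m), for 0.2 s.
2. the carrier is fully down on both dowels, flat (horizontal distance between carrier and stage below 0.004 m and angle between the x axis of carrier and the x axis of stage, either way round below 0.04 rad and z of carrier in the frame of stage below 0.0125 m and angle between carrier's own z axis and vertical below 0.04 rad), for 0.2 s.
3. the cup, shut, holds all the bushes above the carrier (x of bush0 in the frame of cup between -0.03 and 0.03 m and y of bush0 in the frame of cup between -0.024 and 0.024 m and z of bush0 in the frame of cup between -0.004 and 0.058 m and x of bush1 in the frame of cup between -0.03 and 0.03 m and y of bush1 in the frame of cup between -0.024 and 0.024 m and z of bush1 in the frame of cup between -0.004 and 0.058 m and x of bush2 in the frame of cup between -0.03 and 0.03 m and y of bush2 in the frame of cup between -0.024 and 0.024 m and z of bush2 in the frame of cup between -0.004 and 0.058 m and horizontal distance between cup_mid and carrier below 0.07 m and z of cup in the frame of stage above 0.06 m and value of joint flap below 0.15 rad), for 0.1 s.
4. the cup's bottom is swung open above the carrier (horizontal distance between cup_mid and carrier below 0.07 m and z of cup in the frame of stage above 0.06 m and value of joint flap above 0.4 rad), for 0.05 s.
At the end, for the whole second after the job is handed in: All bushes lie at rest in the carrier's well; the carrier is down on both dowels (centre within 4 mm, turned less than 0.04 rad, within 2.5 mm of fully down, flat); all stubs are in the scrap bin; the cup stands upright and shut on its rubber pad, within 35 mm of where it stood on it; nothing moves (all of step 1 and all of step 2 and x of bush0 in the frame of carrier between -0.045 and 0.045 m and y of bush0 in the frame of carrier between -0.03 and 0.03 m and z of bush0 in the frame of carrier between 0 and 0.05 m and x of bush1 in the frame of carrier between -0.045 and 0.045 m and y of bush1 in the frame of carrier between -0.03 and 0.03 m and z of bush1 in the frame of carrier between 0 and 0.05 m and x of bush2 in the frame of carrier between -0.045 and 0.045 m and y of bush2 in the frame of carrier between -0.03 and 0.03 m and z of bush2 in the frame of carrier between 0 and 0.05 m and horizontal distance between cup and dock below 0.035 m and angle between cup's own z axis and vertical below 0.08 rad and z of cup in the frame of dock between 0.003 and 0.012 m and value of joint flap below 0.1 rad and linear speed of each of bush0, bush1, bush2, stub0, stub1, cup, carrier below 0.03 m/s); the robot touches nothing.
It fails at once if a bystander (loupe, ring gauge, bottle, gauge case, screwdriver) is shoved more than 40 mm or knocked over (distance of any of loupe, ring_gauge, cleaner, gauge_case, driver from where it was at the start of the episode above 0.04 m or angle between any of loupe, ring_gauge, cleaner, gauge_case's own z axis and vertical above 0.6 rad).
Of bush0, bush1, bush2 only 2 to 3 are there at a start; the rules pass over those that are not, and their reading is None.
Of stub0, stub1 only 1 to 2 are there at a start; the rules pass over those that are not, and their reading is None.
At some moment in a run one of bush0, bush1, bush2, stub0, stub1 may be knocked a few centimetres aside while the robot is not near it.
It also fails if it takes over 210 s, if anything falls off the work surface, if the arm or the gripper's body presses on something with over 40 N, if the wrist force passes 120 N, or if a joint passes its speed limit or range.

## Robot

A 7-joint arm with a two-finger parallel gripper is mounted at the origin on the work surface. World frame = base frame: x ahead of the robot, y to its left, z up, the work surface at z = 0. Lengths are in m, angles in rad, forces in N, time in s.
With the tool pointing down it reaches from about 0.35 to 0.9 m from the base axis. Payload 19.9 kg.
Tool frame: the origin (TCP) lies midway between the tips of the shut fingers; the grasp point (between the pads) lies 19 mm behind it; z points along the fingers, y is the direction in which the jaws open and shut (so a half turn about z gives the same grasp; the last joint's range is limited). The gripper opens to 85 mm and grips with 20 to 120 N. Pads are 22 mm wide; open, the fingers measure 114 mm over their backs; the gripper's body (76 mm by 85 mm) begins 54 mm behind the grasp point. The pads swing forward as they close: fully open they stand 13 mm farther back than shut.
Start: joints at [-1.341, 0.417, -0.01, 1.614, 0.005, 1.111, -0.053], TCP at [0.167, 0.602, 0.231] pointing down, gripper open.
Joint ranges: [-2.81, 2.81], [-0.39, 2.02], [-1.27, 1.25], [0.06, 2.57], [-1.19, 4.33], [0.19, 2], [-2.82, 2.82]. Speed limits (rad/s): [1.89, 1.89, 2.39, 2.39, 3.01, 3.01, 3.01].

## Interface

Orientations are given as a rotation vector (axis times angle).
In Python, from bench import r, eyes, ticket gives the robot as it stands.
- The arm moves only by the tool jog_arm, never from a script. Its argument "rows" is one flat list of numbers, 5 for each row, row after row: the finger opening in mm, from 0 to 85.4, then the shift along the tool's x, y, z in mm, then the turn about the tool's z in rad. In form: [fingers, tx, ty, tz, turn, fingers, tx, ty, tz, turn, ...]. A call has 1 to 12 rows; each row shifts and turns the commanded pose from where the row before left it, along the tool's axes as they then stand; what a row does not reach is not made up. A row lasts 1/10 s, in which the tool goes at most 50 mm and 8.59 degrees, less where a joint would pass 70% of its speed; a pose out of reach is approached as far as the arm can. A call with a gripper value outside its range is refused whole. The fingers move at their own pace and stop on an object; "grip_force" is the grip in N (left out, the last holds). Time passes only in rows, so rows that do not move let the fingers close. It gives the time, the measured TCP pose, the force and the opening at its end, in the units of the state.
- r.read_state(): the state, without advancing time (a new reading comes with each control period).
- eyes.snapshot(name): name is "scene" or "top" or "wrist"; returns (picture, depth): 384x512x3 uint8, red, green, blue; 384x512 float32, m along the optical axis (not along the pixel's ray), 0 where there is no reading.
- eyes.get_calibration(name): a dict with "fovy" (degrees; the focal length in pixels is half the picture's height over the tangent of half this angle, whatever the lens; pixels are square), "cx", "cy" (the principal point, pixels), "R" (3x3) and "t" (3): a world point X has camera coordinates R X + t. Camera axes: x right, y down, z forward; pixel columns grow to the right and rows downward; lengths in m; the calibration is good to about 2 mm. The wrist camera is an equidistant fisheye: a pixel r from the principal point sees the ray r / f radians off the axis. A picture is of the moment at which its call begins: read the wrist's pose just before it. get_calibration takes no time and is no camera call; for the wrist camera it gives the pose at the moment of the call.
- ticket.finish_job(): hands the job in, once; it reports no verdict.
The state is a dict: "clock": time; "joints": joint angles; "joint_vel": joint speeds; "joint_torque": joint torques, N m; "tcp_pos": TCP position; "eef_rot": TCP orientation; "wrist_force": force on the tool from outside, world axes, zero at the start; "moment": the same for the moment, N m; "opening": finger opening in m.
Only numpy, scipy, OpenCV 4.12 (cv2) and the standard library are available. Lean on these libraries where they do the work, as an engineer would, in place of code of your own. Each camera call takes 0.05 s, during which the arm holds its last target. There are 200 camera calls.

## Working session

There is one attempt and no reset: what is moved stays moved. The work goes in short steps, Python scripts to look and compute and a tool call to move; the robot and the scene stay as the last step left them, time stands still between calls to the robot, and variables do not carry over. Pictures are saved under pics/ and viewed, about 12 in all and at most 16, crops included, and the job is handed in when it is done.

Besides the shell and the picture viewer there is one more tool, called after "Request:" in YAML: its name, and indented under it one key for each argument. jog_arm: Moves the arm, as the interface text tells. Its arguments: {"type":"object","properties":{"rows":{"type":"array"},"grip_force":{"type":"number"}},"required":["rows"]}

```bash
mkdir -p pics; cat > h.py <<'E'
import numpy as np,cv2
from bench import r,eyes,ticket
from scipy.spatial.transform import Rotation as Ro
def snap(n,f=None):
    c=eyes.get_calibration(n); p,d=eyes.snapshot(n)
    if f: cv2.imwrite('pics/%s.png'%f,p[:,:,::-1]); np.savez('pics/%s.npz'%f,p=p,d=d,R=c['R'],t=c['t'],k=[c['fovy'],c['cx'],c['cy']],w=(n=='wrist'))
    return f
def load(f): return np.load('pics/%s.npz'%f)
def cloud(z):
    d=z['d'];fv,cx,cy=z['k'];f=192/np.tan(np.radians(fv)/2)
    v,u=np.mgrid[0:384,0:512]
    x=(u-cx);y=(v-cy)
    if z['w']:
        rr=np.hypot(x,y)+1e-9;th=rr/f; s=np.tan(th)/rr
        X=np.stack([x*s*d,y*s*d,d],-1)
    else: X=np.stack([x/f*d,y/f*d,d],-1)
    W=(X-z['t'])@z['R']
    W[d==0]=np.nan
    return W
def crop(f,u0,v0,u1,v1,s,o):
    p=cv2.imread('pics/%s.png'%f)[v0:v1,u0:u1]; cv2.imwrite('pics/%s.png'%o,cv2.resize(p,None,fx=s,fy=s,interpolation=cv2.INTER_CUBIC))
def st():
    s=r.read_state();R=Ro.from_rotvec(s['eef_rot']).as_matrix()
    print('t',s['clock'],'tcp',np.round(s['tcp_pos'],4),'op',s['opening'],'F',np.round(s['wrist_force'],1));print(np.round(R,3));return s,R
E
python3 - <<'E'
from h import *
a=snap('scene','s0');b=snap('top','t0')
st()
for n in('s0','t0'):
    z=load(n);print(n,z['k'],(-z['R'].T@z['t']).round(3))
im=np.vstack([cv2.imread('pics/s0.png')]);
cv2.imwrite('pics/t0b.png',cv2.resize(cv2.imread('pics/t0.png'),(800,600)))
E
```

```text
t 0.1 tcp [0.1671 0.6019 0.2307] op 0.08530743931383447 F [-0.3  0.5  0.5]
[[-0.964  0.267 -0.   ]
 [ 0.267  0.964 -0.001]
 [-0.    -0.001 -1.   ]]
s0 [ 52.57907305 250.72509219 190.91051113] [ 1.088 -0.696  0.834]
t0 [ 42.08673719 260.35107233 191.79657889] [0.333 0.007 1.671]
```

View pics/t0b.png

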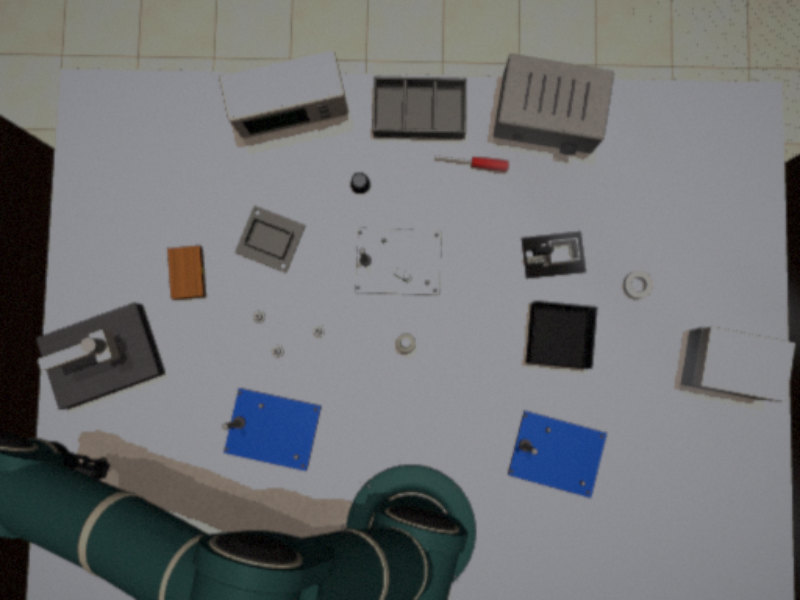

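View pics/s0.png

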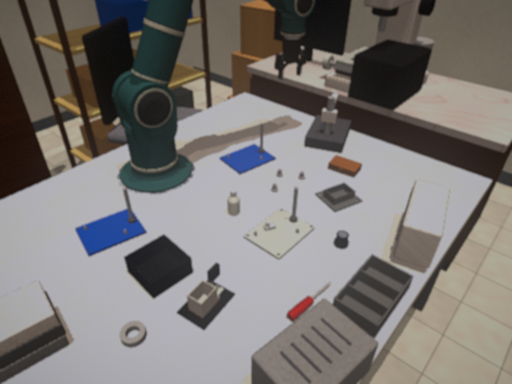

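Top view (800×600 px): the white stage is at (398,262), with its post at (364,258) and one white stub at (403,275). The carrier is at (270,240) and the cup on its dock at (553,253). The bin is at (560,335), and there are three bushes at (259,317), (278,352) and (318,332). The two blue plates are decoys. I'll measure these and check enlarged crops.

```bash
python3 - <<'E'
from h import *
z=load('t0');W=cloud(z)
H=W[...,2]
def box(name,u0,v0,u1,v1,zl,zh):
    u0,v0,u1,v1=[int(round(a*.64)) for a in(u0,v0,u1,v1)]
    P=W[v0:v1,u0:u1].reshape(-1,3);P=P[(P[:,2]>zl)&(P[:,2]<zh)]
    if len(P)<4: print(name,len(P));return
    (c,s,a)=cv2.minAreaRect((P[:,:2]*1000).astype(np.float32))
    print(name,len(P),'mean',P.mean(0).round(4),'rect',np.round(c,1),np.round(s,1),round(a,1),'zmed',np.median(P[:,2]).round(4))
box('stage',340,215,455,305,.006,.016)
box('stub',385,262,418,292,.018,.05)
box('post',345,235,378,275,.06,.2)
box('carrier',225,195,315,280,.003,.05)
box('carrierwalls',225,195,315,280,.02,.05)
box('cup',515,225,595,285,.045,.075)
box('handle',515,225,595,285,.085,.12)
box('dock',515,225,595,285,.003,.02)
box('bin',515,290,605,380,.045,.075)
for n,b in dict(b0=(245,305,272,330),b1=(265,340,292,365),b2=(305,320,332,345)).items(): box(n,*b,.012,.04)
for n,b in dict(loupe=(340,165,380,200),cleaner=(385,325,425,365)).items(): box(n,*b,.012,.14)
cr=lambda f,a,b,c,d:cv2.resize(cv2.imread('pics/%s.png'%f)[b:d,a:c],(400,300),interpolation=cv2.INTER_CUBIC)
m=np.vstack([np.hstack([cr('t0',215,135,295,195),cr('t0',325,138,389,186)]),np.hstack([cr('s0',230,175,330,250),cr('t0',145,125,209,173)])])
cv2.imwrite('pics/m1.png',m)
E
```

```text
stage 1753 mean [0.5649 0.0398 0.0105] rect [567.3  43.8] [190.3 243.3] 1.2 zmed 0.0103
stub 54 mean [0.5321 0.0325 0.0268] rect [524.1  45.9] [60.2 51.3] 71.6 zmed 0.0243
post 26 mean [0.563  0.1107 0.1172] rect [564.1 111.3] [10.4 10.4] 84.4 zmed 0.1251
carrier 1440 mean [0.6086 0.3195 0.0094] rect [611.2 320.5] [182.1 196.1] 1.3 zmed 0.0068
carrierwalls 133 mean [0.6084 0.3199 0.0317] rect [603.2 321.6] [91.7 72.8] 69.7 zmed 0.0326
cup 106 mean [ 0.587  -0.3035  0.0584] rect [ 585.6 -286.8] [47.1 97.2] 7.0 zmed 0.0587
handle 52 mean [ 0.5809 -0.2562  0.1006] rect [ 581.5 -256.9] [12.8 38. ] 7.7 zmed 0.1012
dock 839 mean [ 0.5851 -0.2891  0.0075] rect [ 586.2 -296. ] [126.3 169.6] 1.3 zmed 0.0069
bin 270 mean [ 0.4149 -0.3044  0.0571] rect [ 412.4 -304. ] [131.6 130.4] 85.7 zmed 0.0574
b0 26 mean [0.4385 0.3345 0.0223] rect [438.8 332.1] [13.7 30.2] 3.3 zmed 0.0222
b1 25 mean [0.3665 0.2942 0.022 ] rect [366.4 294.9] [13.4 15.2] 1.5 zmed 0.0238
b2 23 mean [0.4101 0.2086 0.0223] rect [409.2 209.8] [13.6 19.3] 55.4 zmed 0.0226
loupe 127 mean [0.7295 0.1264 0.0334] rect [733.7 122.4] [37.3 50.1] 34.2 zmed 0.0373
cleaner 121 mean [0.3868 0.0207 0.0678] rect [387.8  20.7] [39.  35.6] 1.3 zmed 0.0649
```

View pics/m1.png

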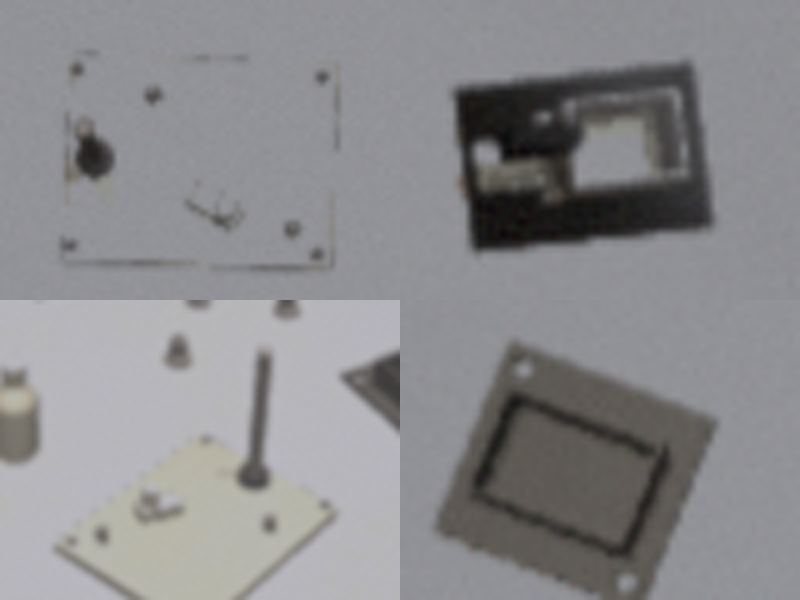

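The scene crop confirms the white stage: post at its world +y end, dowels at crop (152,95) and (292,230). One stub is visible. The carrier and cup also match their descriptions. Next I'll move in with the wrist camera.

Request:
jog_arm:
  rows: [85,-36,-30,-8,0,85,-36,-30,-8,0,85,-36,-30,-8,0,85,-36,-30,-8,0,85,-36,-30,-8,0,85,-36,-30,-8,0,85,-36,-30,-8,0,85,-36,-30,-8,0,85,-36,-30,-8,0,85,-36,-30,-8,0,85,-36,-30,-8,0,85,-36,-30,-8,0]
  grip_force: 60

```text
clock: 1.3
tcp_pos: [0.4877, 0.138, 0.3277]
eef_rot: [0.424, 3.113, 0.0]
wrist_force: [0.4, 1.3, -1.0]
opening: 0.085
```

```bash
python3 - <<'E'
from h import *
st();snap('wrist','w1');z=load('w1');print(z['k'],(-z['R'].T@z['t']).round(3),z['R'].round(2))
cv2.imwrite('pics/w1b.png',cv2.resize(cv2.imread('pics/w1.png'),(800,600)))
E
```

```text
t 1.3 tcp [0.4877 0.138  0.3277] op 0.08496017912655247 F [ 0.4  1.3 -1. ]
[[-0.964  0.267  0.   ]
 [ 0.267  0.964  0.   ]
 [-0.     0.    -1.   ]]
[ 65.70646985 254.2140652  187.05056193] [0.406 0.161 0.471] [[ 0.27  0.96 -0.  ]
 [ 0.91 -0.25  0.33]
 [ 0.32 -0.09 -0.94]]
```

View pics/w1b.png

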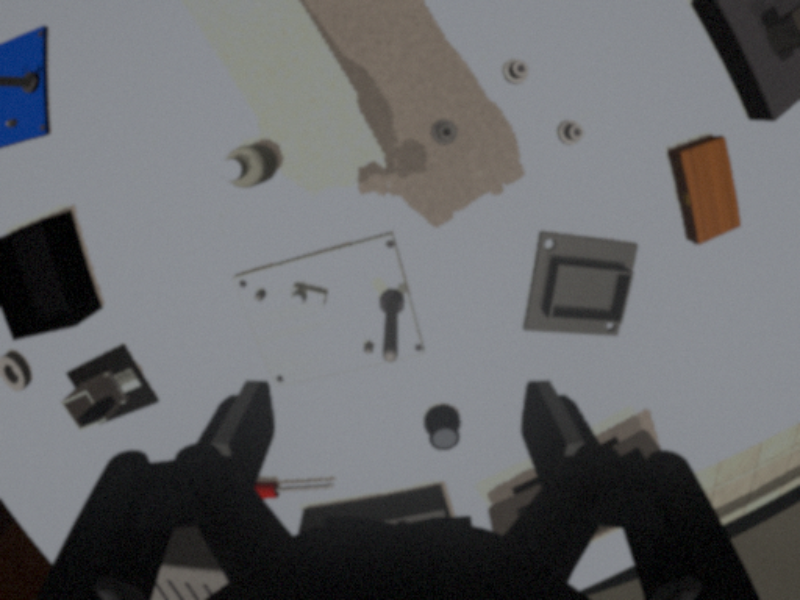

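```bash
cat >> h.py <<'E'
def ray(z,u,v,zp):
    fv,cx,cy=z['k'];f=192/np.tan(np.radians(fv)/2)
    x,y=u-cx,v-cy
    if z['w']:
        rr=np.hypot(x,y)+1e-9;th=rr/f;d=np.array([x/rr*np.sin(th),y/rr*np.sin(th),np.cos(th)])
    else: d=np.array([x/f,y/f,1.])
    d=z['R'].T@d; c=-z['R'].T@z['t']
    return c+d*(zp-c[2])/d[2]
def rect(W,x0,x1,y0,y1,zl,zh,name=''):
    P=W.reshape(-1,3);P=P[(P[:,0]>x0)&(P[:,0]<x1)&(P[:,1]>y0)&(P[:,1]<y1)&(P[:,2]>zl)&(P[:,2]<zh)]
    if len(P)<4: print(name,len(P));return
    c,s,a=cv2.minAreaRect((P[:,:2]*1000).astype(np.float32))
    print(name,len(P),'mean',(P.mean(0)*1000).round(1),'rect',np.round(c,1),np.round(s,1),round(a,1),'z',np.round(np.percentile(P[:,2],[10,50,90])*1000,1))
E
python3 - <<'E'
from h import *
z=load('w1');W=cloud(z)
for n,(u,v,h) in dict(dowA=(260,292,.025),dowB=(369,346,.025),post=(391,356,.142),h1=(548,243,.006),h2=(610,325,.006)).items(): print(n,ray(z,u*.64,v*.64,h).round(4))
rect(W,.48,.68,-.09,.16,.018,.023,'stub bar')
rect(W,.50,.56,0,.06,.016,.045,'stub all')
rect(W,.50,.56,0,.06,.03,.045,'stub stump')
rect(W,.48,.68,-.09,.1,.021,.05,'on stage')
rect(W,.48,.68,.09,.14,.125,.16,'post')
rect(W,.5,.7,.23,.41,.004,.05,'carrier')
rect(W,.5,.7,.23,.41,.029,.05,'carrier walls')
rect(W,.4,.48,.30,.37,.015,.04,'b0');rect(W,.33,.4,.26,.33,.015,.04,'b1');rect(W,.37,.45,.17,.25,.015,.04,'b2')
cr=lambda f,a,b,c,d:cv2.resize(cv2.imread('pics/%s.png'%f)[b:d,a:c],(800,600),interpolation=cv2.INTER_CUBIC)
cv2.imwrite('pics/m2.png',cr('w1',145,145,281,247))
E
```

```text
dowA [ 0.5165 -0.0189  0.025 ]
dowB [0.6055 0.0742 0.025 ]
post [0.5663 0.1113 0.142 ]
h1 [0.551  0.2866 0.006 ]
h2 [0.6674 0.3471 0.006 ]
stub bar 186 mean [556.4  74.6  20.2] rect [543.7  50.5] [144.4  73.2] 46.0 z [18.4 19.6 22.6]
stub all 232 mean [533.3  29.   27.1] rect [534.8  28.1] [35.6 14.5] 59.2 z [20.3 23.7 39.3]
stub stump 67 mean [530.4  22.3  37.8] rect [531.1  21.4] [12.1 12.3] 25.1 z [33.1 38.8 40.4]
on stage 239 mean [540.2  29.8  27.6] rect [554.   35.8] [137.6  38.4] 46.1 z [22.2 24.  39.2]
post 108 mean [564.2 110.7 136.9] rect [565.6 110.1] [10.5 11.8] 13.1 z [128.  138.8 141.8]
carrier 3769 mean [605.6 314.1  11.4] rect [610.  317.2] [121.5 113.4] 70.1 z [ 5.4  6.7 30.6]
carrier walls 432 mean [609.7 315.1  33.3] rect [609.9 317.4] [91.7 61.5] 69.8 z [30.1 33.9 35. ]
b0 89 mean [440.5 332.9  23.4] rect [441.5 333.9] [16.3 15.2] 36.6 z [19.6 24.1 25.4]
b1 93 mean [368.4 292.1  23.5] rect [368.  292.7] [14.4 14.8] 70.8 z [19.7 24.3 25.4]
b2 90 mean [412.6 206.4  24.2] rect [412.5 206.6] [14.4 15.1] 75.8 z [23.2 24.2 25.5]
```

View pics/m2.png

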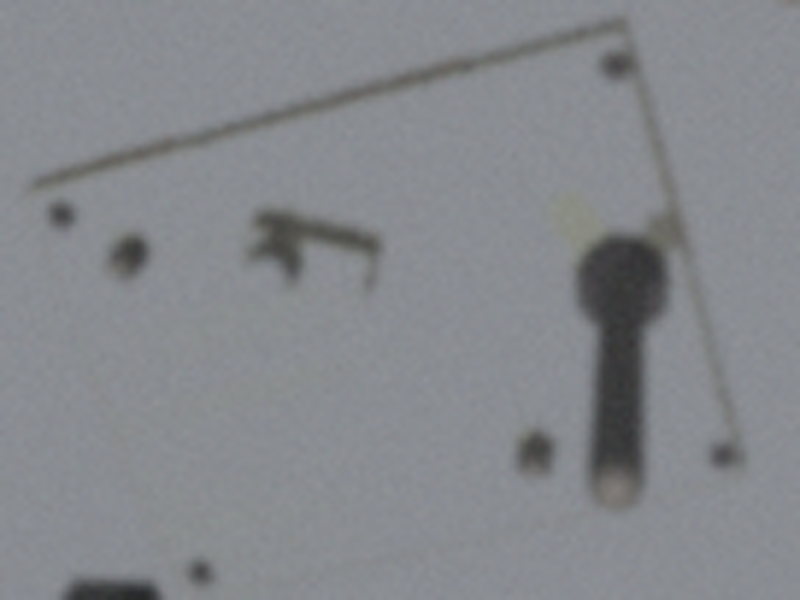

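Only one stub is on the plate. The dowels are 129 mm apart (130 expected), the stage yaw comes out at about 88.8°, and the bushes and carrier match their sizes. I'll turn the tool and descend towards the stub.

Request:
jog_arm:
  rows: [60,0,0,12,0.149,60,0,0,12,0.149,60,0,0,12,0.149,60,0,0,12,0.149,60,0,0,12,0.149,60,0,0,12,0.149,60,0,0,12,0.149,60,0,0,12,0.149,60,0,0,12,0.149,60,0,0,12,0.149,60,0,0,12,0.149,60,0,0,12,0.149]

```text
clock: 2.55
tcp_pos: [0.4869, 0.1398, 0.1827]
eef_rot: [2.697, 1.611, -0.001]
wrist_force: [0.4, 1.0, -0.3]
opening: 0.0601
```

```bash
cat >> h.py <<'E'
def to(x,y,zz,yaw=None):
    """shift in tool axes (mm) to world target, done before the turn; and turn to bring tool y to yaw deg"""
    s,R=st();d=R.T@(np.array([x,y,zz])-s['tcp_pos'])*1000
    a=np.degrees(np.arctan2(R[1,1],R[0,1]))
    t=None
    if yaw is not None: t=-np.radians((yaw-a+180)%360-180)
    R2=R if t is None else R@Ro.from_rotvec([0,0,t]).as_matrix()
    d2=R2.T@(np.array([x,y,zz])-s['tcp_pos'])*1000
    print('yaw now',a.round(2),'before-turn shift',d.round(1),'turn',t,'after-turn shift',d2.round(1),'j',np.round(s['joints'],2))
E
python3 -c "
from h import *
to(.5308,.0214,.06,-30)"
```

```text
t 2.55 tcp [0.4869 0.1398 0.1827] op 0.06006026334185945 F [ 0.4  1.  -0.3]
[[ 0.474  0.88  -0.   ]
 [ 0.88  -0.474 -0.   ]
 [-0.    -0.    -1.   ]]
yaw now -28.31 before-turn shift [-83.3  94.8 122.7] turn 0.02949140745449026 after-turn shift [-80.5  97.2 122.7] j [-0.82  0.3   0.56  1.97 -0.2   0.93 -0.65]
```

Request:
jog_arm:
  rows: [60,0,0,0,0.03,60,-20,24.3,10,0,60,-20,24.3,10,0,60,-20,24.3,20,0,60,-20.5,24.3,30,0,60,0,0,0,0]

```text
clock: 3.15
tcp_pos: [0.5311, 0.0174, 0.111]
eef_rot: [2.717, 1.576, -0.006]
wrist_force: [0.9, 0.7, 0.3]
opening: 0.0596
```

```bash
python3 -c "
from h import *
snap('wrist','w2');W=cloud(load('w2'))
rect(W,.50,.56,0,.06,.016,.045,'stub all')
rect(W,.50,.56,0,.06,.03,.045,'stub stump')
rect(W,.50,.53,-.04,0,.016,.04,'dowA')
rect(W,.59,.62,.06,.095,.016,.04,'dowB')
rect(W,.54,.59,.09,.13,.125,.16,'post')
to(.5308,.0214,.015,-30)"
```

```text
stub all 875 mean [536.6  29.7  28.2] rect [535.5  28.3] [35.4 15.4] 60.6 z [22.5 24.  39.7]
stub stump 283 mean [532.2  21.9  38.2] rect [531.8  21.1] [12.8 12.8] 76.4 z [33.6 39.2 40.4]
dowA 109 mean [522.4 -21.9  22.1] rect [522.  -23.1] [9.2 9.4] 49.0 z [18.1 22.4 25.6]
dowB 125 mean [609.6  71.5  22.7] rect [610.   71.1] [9.1 9.3] 50.9 z [20.2 22.9 25.6]
post 789 mean [567.4 108.8 139.7] rect [567.2 109.5] [11.7 11.5] 71.3 z [136.9 140.5 142.3]
t 3.2 tcp [0.5313 0.0196 0.1124] op 0.0600247498131722 F [0.7 0.7 0.3]
[[ 0.495  0.869 -0.002]
 [ 0.869 -0.495 -0.001]
 [-0.002 -0.001 -1.   ]]
yaw now -29.69 before-turn shift [ 1.5 -1.2 97.4] turn 0.005450583904630794 after-turn shift [ 1.5 -1.2 97.4] j [-0.54  0.46  0.55  1.96 -0.32  0.81 -0.33]
```

Request:
jog_arm:
  rows: [50,1,-0.5,40,0,50,0,0,40,0,50,0,0,17,0,50,0,0,0,0,8,0,0,0,0,8,0,0,0,0,8,0,0,0,0,8,0,0,0,0,8,0,0,0,0,8,0,0,-40,0,8,0,0,-45,0,8,0,0,-45,0]
  grip_force: 40

```text
clock: 4.4
tcp_pos: [0.5316, 0.0228, 0.1488]
eef_rot: [2.716, 1.578, 0.001]
wrist_force: [1.1, 0.8, -0.1]
opening: 0.0139
```

```bash
python3 -c "
from h import *
to(.413,-.304,.19,-8)"
```

```text
t 4.4 tcp [0.5316 0.0228 0.1488] op 0.013903442800886335 F [ 1.1  0.8 -0.1]
[[ 0.495  0.869  0.001]
 [ 0.869 -0.495  0.   ]
 [ 0.     0.    -1.   ]]
yaw now -29.68 before-turn shift [-342.6   58.7  -41.3] turn -0.3783224637642667 after-turn shift [-340.1  -72.   -41.3] j [-0.58  0.4   0.59  1.94 -0.29  0.88 -0.36]
```

Request:
jog_arm:
  rows: [8,-43,7.3,-8,0,8,-43,7.3,-8,0,8,-43,7.3,-8,0,8,-43,7.3,-8,0,8,-43,7.3,-8,0,8,-43,7.3,0,0,8,-43,7.3,0,0,8,-41.5,7.3,0,0,8,0,0,30,0,8,0,0,40,0,8,0,0,40,0,8,0,0,20,0]

```text
clock: 5.6
tcp_pos: [0.4123, -0.303, 0.0546]
eef_rot: [-2.715, -1.578, 0.001]
wrist_force: [-0.8, -0.5, 0.2]
opening: 0.0143
```

```bash
python3 -c "
from h import *
to(.413,-.304,.05,-8)"
```

```text
t 5.6 tcp [ 0.4123 -0.303   0.0546] op 0.014269991398609301 F [-0.8 -0.5  0.2]
[[ 0.495  0.869 -0.001]
 [ 0.869 -0.495  0.001]
 [ 0.    -0.001 -1.   ]]
yaw now -29.66 before-turn shift [-0.5  1.1  4.6] turn -0.37799279191592045 after-turn shift [-0.9  0.8  4.6] j [ 0.09  0.55  0.6   2.04 -0.47  0.7   0.48]
```

Request:
jog_arm:
  rows: [40,0,0,0,0,40,0,0,0,0,40,0,0,-45,0,60,0,0,-45,0,85,0,0,-45,0,85,0,0,-45,0,85,0,0,0,0,85,0,0,0,0]

```text
clock: 6.4
tcp_pos: [0.4135, -0.3038, 0.2387]
eef_rot: [2.714, 1.577, 0.006]
wrist_force: [0.4, 0.2, -0.1]
opening: 0.085
```

```bash
python3 -c "
from h import *
snap('wrist','w3');W=cloud(load('w3'))
rect(W,.34,.48,-.38,-.23,.003,.045,'in bin')
rect(W,.34,.48,-.38,-.23,.05,.07,'bin rim')
rect(W,.5,.68,-.4,-.2,.052,.075,'cup rim')
rect(W,.5,.68,-.4,-.2,.09,.12,'handle')
rect(W,.5,.68,-.4,-.2,.003,.012,'dock')
to(.61,.3173,.2,-20)"
```

```text
in bin 10174 mean [ 410.9 -311.3    9.7] rect [ 413.3 -305. ] [128.2 123.9] 85.5 z [ 3.8  4.9 28.7]
bin rim 1999 mean [ 408.2 -310.7   58.5] rect [ 413.5 -306.1] [130.1 131. ] 85.7 z [53.3 59.7 61. ]
cup rim 859 mean [ 586.  -303.5   61.1] rect [ 587.  -288.3] [47.7 98.5] 7.1 z [54.4 61.7 67.9]
handle 564 mean [ 580.9 -257.9  101.1] rect [ 582.7 -258.3] [13. 38.] 8.2 z [ 94.1 102.8 104.2]
dock 3425 mean [ 571.6 -284.7    7.7] rect [ 591.6 -301.6] [161.2 184.3] 5.7 z [ 5.5  7.  10.8]
t 6.45 tcp [ 0.4131 -0.3035  0.2374] op 0.08462652677786543 F [ 0.1 -0.3  0.1]
[[ 0.495  0.869  0.002]
 [ 0.869 -0.495 -0.   ]
 [ 0.001  0.002 -1.   ]]
yaw now -29.66 before-turn shift [ 636.9 -136.1   37.9] turn -0.16859122847934918 after-turn shift [650.7 -27.3  37.9] j [-0.09  0.27  0.79  1.9  -0.22  1.06  0.27]
```

View pics/w3.png

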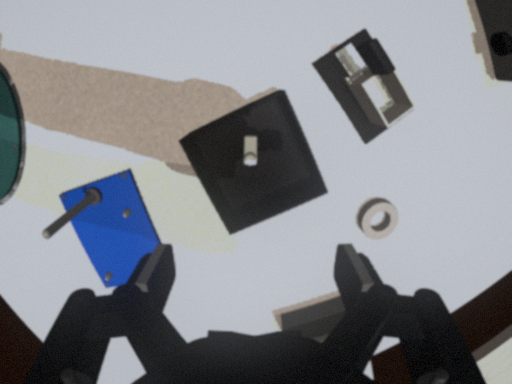

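The stub is in the bin at (250,150) in this picture. Next is the carrier.

Request:
jog_arm:
  rows: [85,0,0,0,-0.085,85,0,0,0,-0.084,85,46.5,-2,0,0,85,46.5,-2,0,0,85,46.5,-2,0,0,85,46.5,-2,0,0,85,46.5,-2,0,0,85,46.5,-2,0,0,85,46.5,-2,0,0,85,46.5,-2,0,0,85,46.5,-2,0,0,85,46.5,-2,0,0]

```text
clock: 7.65
tcp_pos: [0.553, 0.1419, 0.2358]
eef_rot: [-2.573, -1.802, 0.002]
wrist_force: [0.1, 0.3, 0.5]
opening: 0.085
```

Request:
jog_arm:
  rows: [85,46.5,-2,0,0,85,46.5,-2,0,0,85,46.5,-2,0,0,85,40,-1,0,0,85,0,0,0,0,85,0,0,0,0]

```text
clock: 8.25
tcp_pos: [0.6076, 0.3113, 0.235]
eef_rot: [2.572, 1.803, -0.004]
wrist_force: [0.8, -1.8, -0.1]
opening: 0.0851
```

```bash
python3 -c "
from h import *
snap('wrist','w4');W=cloud(load('w4'))
rect(W,.5,.7,.23,.41,.004,.05,'carrier')
rect(W,.5,.7,.23,.41,.029,.05,'carrier walls')
rect(W,.4,.48,.30,.37,.015,.04,'b0');rect(W,.33,.4,.26,.33,.015,.04,'b1');rect(W,.37,.45,.17,.25,.015,.04,'b2')
to(.61,.3173,.1,-20)"
```

```text
carrier 7851 mean [610.8 320.4   9.9] rect [609.9 317.7] [120.7 112.8] 70.1 z [ 5.7  6.8 26.2]
carrier walls 727 mean [610.3 316.9  34.3] rect [610.1 317.2] [91.3 60.3] 70.0 z [32.6 34.5 35.6]
b0 127 mean [442.8 335.6  23.1] rect [441.2 335.5] [14.7 15.8] 71.9 z [17.2 24.3 25.6]
b1 108 mean [370.7 294.2  22.7] rect [369.3 293.6] [17.3 15.4] 32.8 z [18.2 23.9 25.2]
b2 0
t 8.3 tcp [0.6078 0.3102 0.2355] op 0.08496724382493559 F [-0.2 -0.7  0.1]
[[ 0.343  0.939 -0.001]
 [ 0.939 -0.343 -0.002]
 [-0.002 -0.    -1.   ]]
yaw now -20.04 before-turn shift [  7.6  -0.3 135.5] turn -0.0006903184939046961 after-turn shift [  7.6  -0.3 135.5] j [-0.82  0.55  0.44  1.46 -0.24  1.19 -0.69]
```

Request:
jog_arm:
  rows: [85,7.6,-0.3,45,0,85,0,0,45,0,85,0,0,45,0,85,0,0,45,0,85,0,0,30,0,85,0,0,19.5,0,85,0,0,0,0,85,0,0,0,0]
  grip_force: 70

```text
clock: 9.1
tcp_pos: [0.611, 0.3181, 0.0081]
eef_rot: [2.574, 1.801, 0.002]
wrist_force: [-0.3, -0.4, 0.1]
opening: 0.0849
```

Request:
jog_arm:
  rows: [50,0,0,0,0,50,0,0,0,0,50,0,0,0,0,50,0,0,0,0,50,0,0,0,0]

```text
clock: 9.6
tcp_pos: [0.6112, 0.3189, 0.0089]
eef_rot: [2.573, 1.802, 0.004]
wrist_force: [-3.2, -2.6, 13.2]
opening: 0.0589
```

```bash
python3 -c "
from h import *
to(.61,.3173,.1,-20)"
```

```text
t 9.6 tcp [0.6112 0.3189 0.0089] op 0.058860120937709544 F [-3.2 -2.6 13.2]
[[ 0.342  0.94   0.002]
 [ 0.94  -0.342  0.001]
 [ 0.002  0.002 -1.   ]]
yaw now -20.0 before-turn shift [ -1.7  -0.4 -91.1] turn 6.727382878402744e-05 after-turn shift [ -1.7  -0.4 -91.1] j [-0.76  0.81  0.35  1.58 -0.35  0.81 -0.62]
```

Request:
jog_arm:
  rows: [50,0,0,-20,0,50,0,0,-40,0,50,0,0,-45,0,50,0,0,-45,0,50,0,0,-35,0,50,0,0,0,-0.113,50,0,0,0,-0.113,50,0,0,0,-0.113,50,0,0,0,0]

```text
clock: 10.5
tcp_pos: [0.6104, 0.3183, 0.1936]
eef_rot: [2.23, 2.212, 0.002]
wrist_force: [0.5, 0.2, -1.9]
opening: 0.0583
```

```bash
python3 -c "
from h import *
to(.566,.024,.19,-0.6)"
```

```text
t 10.5 tcp [0.6104 0.3183 0.1936] op 0.05828412689028108 F [ 0.5  0.2 -1.9]
[[ 0.008  1.     0.001]
 [ 1.    -0.008  0.001]
 [ 0.001  0.001 -1.   ]]
yaw now -0.47 before-turn shift [-294.6  -42.     3.3] turn 0.002307076735587279 after-turn shift [-294.7  -41.3    3.3] j [-0.76  0.59  0.36  1.49 -0.22  1.11 -0.37]
```

Request:
jog_arm:
  rows: [50,-42,-6,0,0,50,-42,-6,0,0,50,-42,-6,0,0,50,-42,-6,0,0,50,-42,-6,0,0,50,-42,-6,0,0,50,-42.6,-6,0,0,50,0,0,0,0,50,0,0,0,0,50,0,0,0,0]

```text
clock: 11.5
tcp_pos: [0.5655, 0.0253, 0.1923]
eef_rot: [2.233, 2.209, 0.001]
wrist_force: [0.9, 0.6, -1.2]
opening: 0.0584
```

```bash
python3 -c "
from h import *
snap('wrist','w5');W=cloud(load('w5'))
rect(W,.49,.65,-.06,.1,.215,.235,'walls')
rect(W,.47,.66,-.08,.1,.175,.203,'plate')
rect(W,.50,.53,-.04,0,.016,.04,'dowA')
rect(W,.59,.62,.055,.095,.016,.04,'dowB')
rect(W,.54,.59,.09,.13,.13,.16,'post')
to(.566,.024,.08,-0.6)
cv2.imwrite('pics/w5b.png',cv2.resize(cv2.imread('pics/w5.png'),(800,600)))"
```

```text
walls 5127 mean [565.4  37.6 220.7] rect [565.6  24.1] [90.9 86.4] 89.4 z [216.5 218.1 230.4]
plate 25063 mean [565.2  41.1 190.7] rect [565.4  24.3] [120.5 113. ] 89.3 z [189.1 190.  192.9]
dowA 0
dowB 78 mean [610.2  71.5  22.8] rect [610.4  71. ] [9.2 9.9] 1.1 z [19.9 23.  25.5]
post 252 mean [567.  109.9 140.6] rect [566.7 109.7] [11.4 11.1] 89.4 z [138.2 140.7 142.5]
t 11.55 tcp [0.5655 0.0255 0.1921] op 0.058427881280562824 F [ 0.5  0.3 -2. ]
[[ 0.01  1.    0.  ]
 [ 1.   -0.01  0.  ]
 [ 0.    0.   -1.  ]]
yaw now -0.57 before-turn shift [ -1.5   0.5 112.1] turn 0.0005464068212039953 after-turn shift [ -1.5   0.5 112.1] j [-0.45  0.38  0.44  1.82 -0.19  0.99  0.06]
```

View pics/w5b.png

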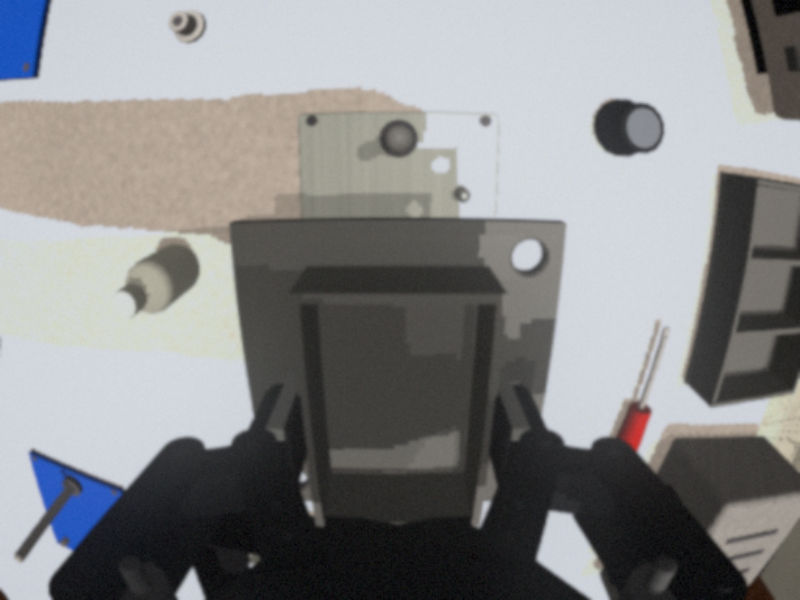

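The carrier's hole at (528,255) lines up with dowel B at (461,195). Its centre is at (565.4, 24.3) against the stage's (565.9, 23.9), and the yaws match. I'll lower it.

Request:
jog_arm:
  rows: [50,-0.4,0.5,40,0,50,0,0,40,0,50,0,0,40,0,50,0,0,20,0,50,0,0,0,0,50,0,0,0,0]

```text
clock: 12.15
tcp_pos: [0.5662, 0.0244, 0.0524]
eef_rot: [2.232, 2.211, 0.0]
wrist_force: [0.2, -0.6, -1.3]
opening: 0.0584
```

```bash
python3 -c "
from h import *
snap('wrist','w6');W=cloud(load('w6'));z0=r.read_state()['tcp_pos'][2]-.008
print(z0)
rect(W,.47,.66,-.08,.1,z0+.0,z0+.012,'plate')
rect(W,.59,.62,.055,.095,.016,z0-.003,'dowB')
rect(W,.54,.59,.09,.13,.13,.16,'post')
to(.566,.024,.018,-0.6)
crop('w6',130,60,400,262,2.95,'w6b')"
```

```text
0.04508770839210955
plate 23420 mean [565.8  41.4  50.2] rect [566.1  23.3] [120.7 112.9] 89.4 z [49.2 50.  51. ]
dowB 0
post 2445 mean [567.1 109.5 140.4] rect [567.1 109.9] [11.8 11.7] 89.1 z [138.6 140.6 142. ]
t 12.2 tcp [0.5667 0.0244 0.0531] op 0.05861158340433308 F [ 0.4  0.4 -1.8]
[[ 0.01   1.     0.002]
 [ 1.    -0.01   0.   ]
 [ 0.     0.002 -1.   ]]
yaw now -0.55 before-turn shift [-0.4 -0.7 35.1] turn 0.0007977022573630241 after-turn shift [-0.4 -0.7 35.1] j [-0.38  0.57  0.36  1.9  -0.3   0.72  0.15]
```

View pics/w6b.png

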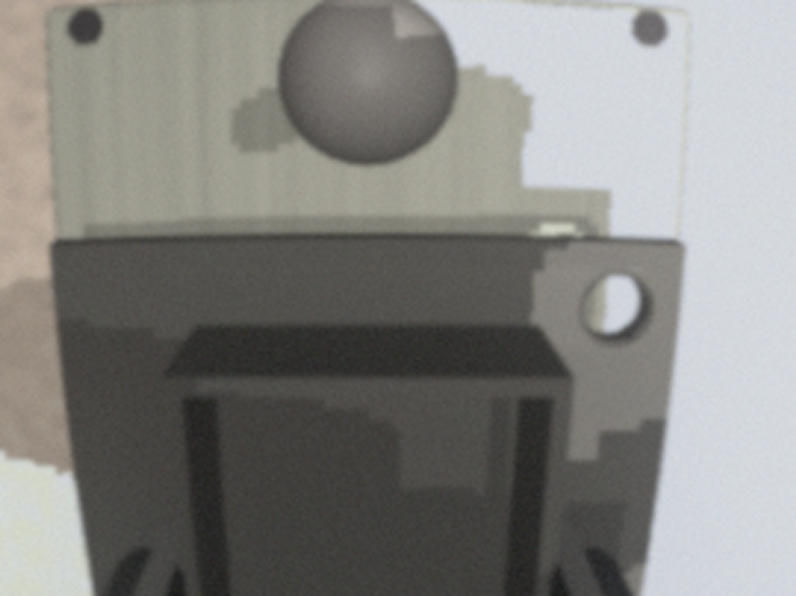

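Request:
jog_arm:
  rows: [50,0.3,-0.1,15,0,50,0,0,5,0,50,0,0,5,0,50,0,0,4,0,50,0,0,4,0,50,0,0,2,0,50,0,0,0,0,50,0,0,0,0]

```text
clock: 13.0
tcp_pos: [0.5659, 0.0241, 0.0188]
eef_rot: [-2.233, -2.21, -0.002]
wrist_force: [-19.1, -0.2, 45.6]
opening: 0.0587
```

```bash
python3 -c "
from h import *
snap('wrist','w7');W=cloud(load('w7'));
rect(W,.47,.66,-.08,.1,.012,.0235,'plate')
rect(W,.59,.63,.045,.1,.018,.05,'dowB')
to(.566,.024,.018,-0.6)"
```

```text
plate 23187 mean [565.5  40.5  16.7] rect [566.1  30.7] [133.7 137.2] 0.6 z [15.7 16.6 17.5]
dowB 1199 mean [597.5  62.   33.5] rect [606.1  63.4] [32.  36.5] 0.8 z [20.8 34.5 44.6]
t 13.05 tcp [0.5658 0.0241 0.0188] op 0.05874392841693678 F [-19.5   0.9  45.1]
[[ 0.01   1.     0.   ]
 [ 1.    -0.01   0.001]
 [ 0.001  0.    -1.   ]]
yaw now -0.59 before-turn shift [-0.1  0.2  0.8] turn 0.00014885249360741006 after-turn shift [-0.1  0.2  0.8] j [-0.36  0.63  0.34  1.91 -0.33  0.66  0.17]
```

Request:
jog_arm:
  rows: [50,0,0,-1.5,0,75,0,0,0,0,85,0,0,0,0,85,0,0,0,0,85,0,0,-25,0,85,0,0,-45,0,85,0,0,-45,0,85,0,0,-45,0,85,0,0,-45,0,85,0,0,-45,0,85,0,0,0,0,85,0,0,0,0]

```text
clock: 14.25
tcp_pos: [0.566, 0.0243, 0.2689]
eef_rot: [2.232, 2.21, 0.002]
wrist_force: [-0.1, 0.3, -1.0]
opening: 0.0849
```

```bash
python3 -c "
from h import *
snap('wrist','w8');snap('top','t8');W=cloud(load('w8'));
rect(W,.47,.66,-.045,.09,.038,.05,'walls')
rect(W,.47,.66,-.045,.09,.0135,.02,'plate')
rect(W,.59,.63,.055,.09,.0205,.03,'dowB')
rect(W,.50,.54,-.04,-.01,.0205,.03,'dowA')
rect(W,.54,.59,.09,.13,.13,.16,'post')
for W in (W,cloud(load('t8'))):
  rect(W,.40,.48,.30,.37,.015,.04,'b0');rect(W,.33,.4,.26,.33,.015,.04,'b1');rect(W,.37,.45,.17,.25,.015,.04,'b2')
to(.4125,.2065,.15,-0.6)"
```

```text
walls 671 mean [566.2  21.   43.8] rect [566.2  22.5] [90.8 60.4] 89.5 z [40.1 44.4 45.4]
plate 5900 mean [565.6  27.1  16.6] rect [565.7  22.7] [120.4 113. ] 89.3 z [15.5 16.6 17.7]
dowB 48 mean [608.1  70.6  23.7] rect [602.6  67.9] [27.2  9.8] 26.7 z [21.4 23.5 26.6]
dowA 39 mean [522.7 -23.1  23.7] rect [528.  -21.5] [23.3  8.7] 20.8 z [21.1 23.5 26.3]
post 135 mean [567.1 109.8 140.4] rect [566.9 110. ] [11.1 10.9] 89.6 z [138.3 140.5 142.3]
b0 0
b1 0
b2 121 mean [413.9 205.9  23.2] rect [413.1 206.5] [15.6 15.6] 89.9 z [19.5 23.9 25.3]
b0 21 mean [438.3 335.6  24. ] rect [438.  335.6] [14.  13.6] 89.4 z [19.4 24.2 28.1]
b1 20 mean [366.4 295.1  26.5] rect [366.2 295.3] [13.3 13.5] 2.0 z [22.3 25.6 31.7]
b2 20 mean [411.1 208.3  24.5] rect [410.9 208.2] [14.3 13. ] 11.8 z [18.9 24.6 29.9]
t 14.35 tcp [0.5652 0.0243 0.2672] op 0.08480323413992501 F [ 0.3 -0.7  0.1]
[[ 0.01   1.    -0.002]
 [ 1.    -0.01  -0.   ]
 [-0.    -0.002 -1.   ]]
yaw now -0.57 before-turn shift [ 180.7 -154.3  117.4] turn 0.0005800522192631279 after-turn shift [ 180.7 -154.4  117.4] j [-0.48  0.3   0.47  1.73 -0.15  1.14  0.02]
```

View pics/w8.png

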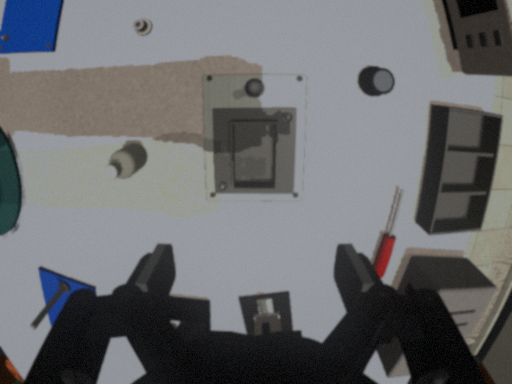

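The carrier is seated: plate top at 16.6 mm, with dowels showing through both holes at (288,117) and (222,187). Next are the bushes, starting with b2.

Request:
jog_arm:
  rows: [50,0,0,0,-0.14,50,40,-25.4,0,0,50,40,-25.4,0,0,50,40,-25.4,20,0,50,40,-25.4,30,0,50,40,-25.4,30,0,50,0,0,30,0,50,0,0,40,0,50,0,0,30,0,50,0,0,0,0,50,0,0,0,0]
  grip_force: 50

```text
clock: 15.45
tcp_pos: [0.4211, 0.1967, 0.0953]
eef_rot: [-2.073, -2.361, 0.003]
wrist_force: [0.4, 1.3, 0.4]
opening: 0.0499
```

```bash
python3 -c "
from h import *
snap('wrist','w9');W=cloud(load('w9'));
rect(W,.40,.48,.30,.37,.015,.04,'b0');rect(W,.33,.4,.26,.33,.015,.04,'b1');rect(W,.37,.45,.17,.25,.018,.04,'b2')
to(.413,.2065,.0125,7.5)"
```

```text
b0 400 mean [440.3 333.9  23.7] rect [440.9 334.6] [15.7 15.4] 41.7 z [21.5 24.3 25.3]
b1 401 mean [368.9 293.2  24.1] rect [368.4 293.2] [15.4 15.7] 83.1 z [23.1 24.5 25.4]
b2 354 mean [412.8 207.6  24.3] rect [412.6 206.5] [15.3 15.9] 7.4 z [22.6 24.6 25.5]
t 15.5 tcp [0.4216 0.1971 0.0961] op 0.0495342197134455 F [ 0.6 -0.3  1.1]
[[-0.129  0.992  0.   ]
 [ 0.992  0.129 -0.   ]
 [-0.     0.    -1.   ]]
yaw now 7.43 before-turn shift [10.5 -7.3 83.6] turn -0.0011943040778037042 after-turn shift [10.5 -7.3 83.6] j [-0.75  0.34  0.28  2.12 -0.14  0.7  -0.24]
```

Request:
jog_arm:
  rows: [50,10.5,-7.7,30,0,50,0,0,40,0,50,0,0,13.6,0,50,0,0,0,0,8,0,0,0,0,8,0,0,0,0,8,0,0,0,0,8,0,0,0,0,8,0,0,-45,0,8,0,0,-45,0,8,0,0,-45,0,8,0,0,-45,0]

```text
clock: 16.7
tcp_pos: [0.4122, 0.2063, 0.1947]
eef_rot: [2.073, 2.36, 0.002]
wrist_force: [-0.0, 1.2, -0.4]
opening: 0.0128
```

```bash
python3 -c "
from h import *
to(.5908,-.3198,.2,7.6)"
```

```text
t 16.7 tcp [0.4122 0.2063 0.1947] op 0.012787861588164959 F [-0.   1.2 -0.4]
[[-0.129  0.992  0.001]
 [ 0.992  0.129  0.001]
 [ 0.001  0.001 -1.   ]]
yaw now 7.43 before-turn shift [-544.8  109.1   -5.5] turn -0.0029777170017265086 after-turn shift [-545.1  107.5   -5.5] j [-0.83  0.17  0.33  2.06 -0.07  0.93 -0.33]
```

Request:
jog_arm:
  rows: [8,-45.4,9.1,-0.5,0,8,-45.4,9.1,-0.5,0,8,-45.4,9.1,-0.5,0,8,-45.4,9.1,-0.5,0,8,-45.4,9.1,-0.5,0,8,-45.4,9.1,-0.5,0,8,-45.4,9.1,-0.5,0,8,-45.4,9.1,-0.5,0,8,-45.4,9.1,-0.5,0,8,-45.4,9.1,-0.5,0,8,-45.4,9.1,-0.5,0,8,-45.4,9,0,0]

```text
clock: 17.9
tcp_pos: [0.5916, -0.3212, 0.1985]
eef_rot: [2.071, 2.361, 0.001]
wrist_force: [0.4, 0.6, -0.9]
opening: 0.0125
```

Request:
jog_arm:
  rows: [8,0,0,0,0,8,0,0,0,0]

```text
clock: 18.1
tcp_pos: [0.5908, -0.3204, 0.1977]
eef_rot: [2.074, 2.359, -0.0]
wrist_force: [-1.2, 0.7, 0.0]
opening: 0.0126
```

```bash
python3 -c "
from h import *
snap('wrist','w10');W=cloud(load('w10'));
rect(W,.5,.68,-.4,-.2,.09,.12,'handle')
P=W.reshape(-1,3)
rect(W,.5,.68,-.4,-.277,.05,.068,'cup rim')
to(.5908,-.3198,.075,7.6)"
```

```text
handle 687 mean [ 583.3 -258.2  103.2] rect [ 583.4 -258.2] [11.4 37.4] 7.4 z [102.2 103.3 104.1]
cup rim 821 mean [ 588.9 -313.5   60.5] rect [ 589.9 -307. ] [46.3 61.1] 7.7 z [53.8 62.1 63.2]
t 18.15 tcp [ 0.591  -0.3191  0.1978] op 0.012501970816602825 F [-0.5  0.6  0.6]
[[-0.13   0.992  0.   ]
 [ 0.992  0.13   0.   ]
 [ 0.     0.    -1.   ]]
yaw now 7.44 before-turn shift [ -0.7  -0.4 122.8] turn -0.0027397063357950746 after-turn shift [ -0.7  -0.4 122.8] j [ 0.08  0.58  0.54  1.53 -0.32  1.11  0.82]
```

View pics/w10.png

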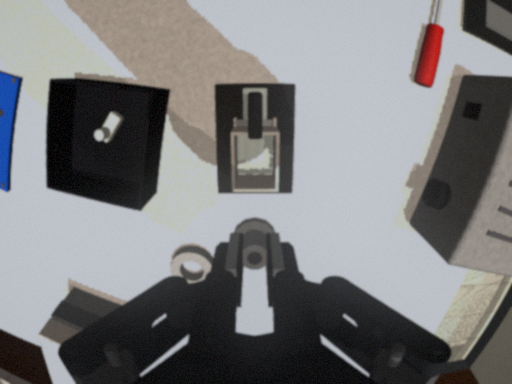

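The bush is held at (255,250), and the cup is at (589.9, −307.0) mm with yaw 97.6°. I'll drop it in.

Request:
jog_arm:
  rows: [8,-0.9,0.5,45,0,8,0,0,45,0,8,0,0,30,0,8,0,0,11,0,8,0,0,0,0,8,0,0,0,0,26,0,0,0,0,26,0,0,0,0,26,0,0,0,0,26,0,0,-45,0,26,0,0,-45,0,26,0,0,-45,0]

```text
clock: 19.35
tcp_pos: [0.5914, -0.3204, 0.2033]
eef_rot: [2.073, 2.361, -0.0]
wrist_force: [1.3, 0.3, 0.2]
opening: 0.0261
```

```bash
python3 -c "
from h import *
to(.4411,.3348,.2,7.5)
snap('top','t11');W=cloud(load('t11'))
rect(W,.54,.66,-.35,-.277,.012,.05,'in cup')
rect(W,.40,.48,.30,.37,.015,.04,'b0');rect(W,.33,.4,.26,.33,.015,.04,'b1')"
```

```text
t 19.35 tcp [ 0.5914 -0.3204  0.2033] op 0.0260892223840917 F [1.3 0.3 0.2]
[[-0.129  0.992 -0.   ]
 [ 0.992  0.129 -0.   ]
 [-0.    -0.    -1.   ]]
yaw now 7.43 before-turn shift [669.1 -64.4   3.2] turn -0.0012322074319058407 after-turn shift [669.2 -63.5   3.2] j [ 0.08  0.58  0.55  1.53 -0.32  1.13  0.82]
in cup 1
b0 20 mean [439.1 336.1  22.8] rect [438.4 336. ] [13.7 13.8] 1.6 z [19.9 23.2 25.8]
b1 22 mean [366.8 294.8  24.4] rect [366.4 294.5] [13.3 14.6] 3.0 z [16.8 25.1 28.4]
```

Request:
jog_arm:
  rows: [50,47.8,-4.6,0,0,50,47.8,-4.6,0,0,50,47.8,-4.6,0,0,50,47.8,-4.6,0,0,50,47.8,-4.6,0,0,50,47.8,-4.6,0,0,50,47.8,-4.6,0,0,50,47.8,-4.6,0,0,50,47.8,-4.6,0,0,50,47.8,-4.6,0,0,50,47.8,-4.6,0,0,50,47.8,-4.6,0,0]

```text
clock: 20.6
tcp_pos: [0.4619, 0.2431, 0.2018]
eef_rot: [2.073, 2.361, 0.001]
wrist_force: [1.3, 0.5, 0.4]
opening: 0.0498
```

Request:
jog_arm:
  rows: [50,47.8,-4.6,0,0,50,47.8,-4.6,0,0,50,0,0,40,0,50,0,0,40,0,50,0,0,20,0,50,0,0,0,0,50,0,0,0,0]

```text
clock: 21.3
tcp_pos: [0.4416, 0.3349, 0.1021]
eef_rot: [2.073, 2.36, 0.001]
wrist_force: [0.1, -0.2, 0.5]
opening: 0.0499
```

```bash
python3 -c "
from h import *
to(.4411,.3348,.0125,7.5)
snap('wrist','w12');W=cloud(load('w12'));
rect(W,.40,.48,.30,.37,.018,.04,'b0');rect(W,.33,.4,.26,.33,.018,.04,'b1')"
```

```text
t 21.3 tcp [0.4416 0.3349 0.1021] op 0.04994845337331783 F [ 0.1 -0.2  0.5]
[[-0.129  0.992  0.   ]
 [ 0.992  0.129  0.   ]
 [ 0.     0.    -1.   ]]
yaw now 7.43 before-turn shift [-0.  -0.5 89.6] turn -0.0012816761048486394 after-turn shift [-0.  -0.5 89.6] j [-0.95  0.47  0.31  1.91 -0.2   0.79 -0.4 ]
b0 329 mean [440.9 335.8  24.2] rect [440.9 335. ] [15.3 15. ] 58.1 z [22.2 24.6 25.5]
b1 277 mean [368.7 295.   23.8] rect [367.6 293.9] [15.7 15.8] 11.6 z [20.6 24.4 25.4]
```

Request:
jog_arm:
  rows: [50,0,-0.5,40,0,50,0,0,40,0,50,0,0,9.5,0,50,0,0,0,0,8,0,0,0,0,8,0,0,0,0,8,0,0,0,0,8,0,0,0,0,8,0,0,-45,0,8,0,0,-48,0,8,0,0,-48,0,8,0,0,-48,0]

```text
clock: 22.55
tcp_pos: [0.4405, 0.3346, 0.2039]
eef_rot: [2.073, 2.361, 0.002]
wrist_force: [-0.0, 0.1, -1.2]
opening: 0.0125
```

```bash
python3 -c "
from h import *
to(.5884,-.2961,.2,7.6)"
```

```text
t 22.55 tcp [0.4405 0.3346 0.2039] op 0.012458841636148653 F [-0.   0.1 -1.2]
[[-0.129  0.992  0.001]
 [ 0.992  0.129  0.001]
 [ 0.001  0.001 -1.   ]]
yaw now 7.44 before-turn shift [-644.5   65.     3.4] turn -0.002848221523729988 after-turn shift [-644.7   63.2    3.4] j [-1.    0.33  0.36  1.83 -0.14  1.   -0.45]
```

Request:
jog_arm:
  rows: [8,-48,4.84,0,0,8,-48,4.84,0,0,8,-48,4.84,0,0,8,-48,4.84,0,0,8,-48,4.84,0,0,8,-48,4.84,0,0,8,-48,4.84,0,0,8,-48,4.84,0,0,8,-48,4.84,0,0,8,-48,4.84,0,0,8,-48,4.84,0,0,8,-48,4.84,0,0]

```text
clock: 23.75
tcp_pos: [0.5732, -0.2306, 0.202]
eef_rot: [2.071, 2.361, 0.002]
wrist_force: [1.1, 0.7, 0.6]
opening: 0.0128
```

Request:
jog_arm:
  rows: [8,-48,4.84,0,0,8,-20.5,2,0,0,8,0,0,0,0,8,0,0,0,0]

```text
clock: 24.15
tcp_pos: [0.5885, -0.2958, 0.2013]
eef_rot: [2.073, 2.36, 0.001]
wrist_force: [0.2, 1.3, -0.5]
opening: 0.0128
```

```bash
python3 -c "
from h import *
snap('wrist','w13');W=cloud(load('w13'));
rect(W,.5,.68,-.35,-.277,.05,.068,'cup rim')
rect(W,.5,.68,-.35,-.277,.012,.048,'in cup')
to(.5884,-.2961,.066,7.6)"
```

```text
cup rim 760 mean [ 589.  -312.1   60.2] rect [ 590. -307.] [46.1 59.8] 7.5 z [53.6 62.  63.2]
in cup 1062 mean [ 592.1 -319.    28.9] rect [ 588.3 -304.9] [43.2 61.4] 7.7 z [16.  29.9 43.6]
t 24.2 tcp [ 0.5887 -0.2949  0.2013] op 0.012419510761056629 F [-0.3  0.1 -1.8]
[[-0.13   0.991  0.001]
 [ 0.991  0.13   0.   ]
 [ 0.     0.001 -1.   ]]
yaw now 7.49 before-turn shift [ -1.2  -0.5 135.3] turn -0.0019542580627480766 after-turn shift [ -1.2  -0.5 135.3] j [ 0.02  0.56  0.57  1.57 -0.33  1.11  0.8 ]
```

View pics/w13.png

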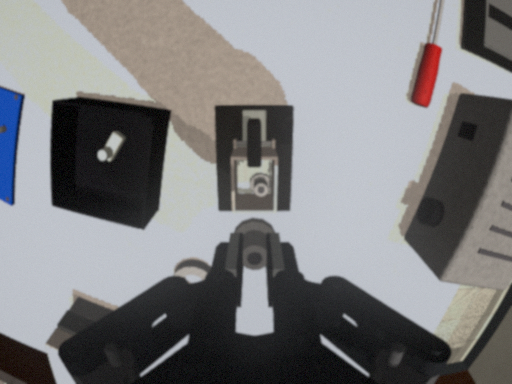

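The first bush stands in the cup at (260,185). Dropping the second.

Request:
jog_arm:
  rows: [8,0.8,-0.5,45,0,8,0,0,45,0,8,0,0,34,0,8,0,0,11,0,8,0,0,0,0,8,0,0,0,0,26,0,0,0,0,26,0,0,0,0,26,0,0,0,0,26,0,0,-45,0,26,0,0,-45,0,26,0,0,-45,0]

```text
clock: 25.4
tcp_pos: [0.5877, -0.2952, 0.2028]
eef_rot: [2.073, 2.361, -0.0]
wrist_force: [-0.2, 0.4, 0.2]
opening: 0.0261
```

```bash
python3 -c "
from h import *
to(.3685,.2937,.2,7.5)"
```

```text
t 25.4 tcp [ 0.5877 -0.2952  0.2028] op 0.0260687682443563 F [-0.2  0.4  0.2]
[[-0.129  0.992 -0.   ]
 [ 0.992  0.129 -0.   ]
 [-0.    -0.    -1.   ]]
yaw now 7.43 before-turn shift [ 612.3 -141.2    2.7] turn -0.0012093083154729684 after-turn shift [ 612.4 -140.4    2.7] j [ 0.02  0.56  0.57  1.57 -0.33  1.11  0.8 ]
```

Request:
jog_arm:
  rows: [50,47.1,-10.86,0,0,50,47.1,-10.86,0,0,50,47.1,-10.86,0,0,50,47.1,-10.86,0,0,50,47.1,-10.86,0,0,50,47.1,-10.86,0,0,50,47.1,-10.86,0,0,50,47.1,-10.86,0,0,50,47.1,-10.86,0,0,50,47.1,-10.86,0,0,50,47.1,-10.86,0,0,50,47.1,-10.86,0,0]

```text
clock: 26.6
tcp_pos: [0.3845, 0.2501, 0.2014]
eef_rot: [-2.073, -2.361, -0.002]
wrist_force: [2.2, 0.5, 0.5]
opening: 0.0502
```

Request:
jog_arm:
  rows: [50,47.1,-10.86,0,0,50,0,0,40,0,50,0,0,40,0,50,0,0,20,0,50,0,0,0,0,50,0,0,0,0]

```text
clock: 27.2
tcp_pos: [0.369, 0.2937, 0.1016]
eef_rot: [2.073, 2.36, 0.0]
wrist_force: [0.4, -0.6, 0.7]
opening: 0.0495
```

```bash
python3 -c "
from h import *
to(.3685,.2937,.0125,7.5)
snap('wrist','w14');W=cloud(load('w14'));
rect(W,.33,.41,.26,.33,.018,.04,'b1')"
```

```text
t 27.2 tcp [0.369  0.2937 0.1016] op 0.04951687581627893 F [ 0.4 -0.6  0.7]
[[-0.129  0.992  0.   ]
 [ 0.992  0.129  0.   ]
 [ 0.     0.    -1.   ]]
yaw now 7.42 before-turn shift [ 0.  -0.5 89.1] turn -0.0013245605210619666 after-turn shift [ 0.  -0.5 89.1] j [-0.99  0.34  0.29  2.1  -0.15  0.72 -0.47]
b1 330 mean [368.3 294.3  24.2] rect [368.5 293.5] [15.  15.6] 47.9 z [22.  24.6 25.4]
```

Request:
jog_arm:
  rows: [50,0,-0.4,40,0,50,0,0,40,0,50,0,0,9,0,50,0,0,0,0,8,0,0,0,0,8,0,0,0,0,8,0,0,0,0,8,0,0,0,0,8,0,0,-45,0,8,0,0,-48,0,8,0,0,-48,0,8,0,0,-48,0]

```text
clock: 28.45
tcp_pos: [0.368, 0.2933, 0.2038]
eef_rot: [2.073, 2.361, 0.002]
wrist_force: [0.4, 0.2, -1.0]
opening: 0.0129
```

```bash
python3 -c "
from h import *
to(.5899,-.307,.2,7.6)"
```

```text
t 28.45 tcp [0.368  0.2933 0.2038] op 0.012853591042269083 F [ 0.4  0.2 -1. ]
[[-0.129  0.992  0.001]
 [ 0.992  0.129  0.001]
 [ 0.001  0.001 -1.   ]]
yaw now 7.43 before-turn shift [-624.   142.3    3.5] turn -0.002904178452574569 after-turn shift [-624.4  140.5    3.5] j [-1.05  0.18  0.34  2.03 -0.07  0.95 -0.54]
```

Request:
jog_arm:
  rows: [8,-48,10.95,0,0,8,-48,10.95,0,0,8,-48,10.95,0,0,8,-48,10.95,0,0,8,-48,10.95,0,0,8,-48,10.95,0,0,8,-48,10.95,0,0,8,-48,10.95,0,0,8,-48,10.95,0,0,8,-48,10.95,0,0,8,-48,10.95,0,0,8,-48,10.95,0,0]

```text
clock: 29.65
tcp_pos: [0.5737, -0.2622, 0.2018]
eef_rot: [2.071, 2.361, 0.002]
wrist_force: [0.3, 1.1, 0.4]
opening: 0.0122
```

Request:
jog_arm:
  rows: [8,-48,10.9,0,0,8,0,0,0,0,8,0,0,0,0]

```text
clock: 29.95
tcp_pos: [0.5898, -0.3077, 0.2012]
eef_rot: [2.074, 2.359, -0.0]
wrist_force: [0.2, 1.1, -0.5]
opening: 0.0122
```

```bash
python3 -c "
from h import *
snap('wrist','w15');W=cloud(load('w15'));
rect(W,.5,.68,-.35,-.277,.05,.068,'cup rim')
to(.5899,-.307,.066,7.6)
cv2.imwrite('pics/w15b.png',cv2.resize(cv2.imread('pics/w15.png')[90:210,200:320],(480,480),interpolation=2))"
```

```text
cup rim 816 mean [ 589.4 -312.9   60.4] rect [ 589.9 -307. ] [46.1 60.7] 7.4 z [54.2 62.1 63.2]
t 30.0 tcp [ 0.5901 -0.3062  0.2013] op 0.012490893122028307 F [ 0.4  0.4 -0.3]
[[-0.13   0.992  0.   ]
 [ 0.992  0.13   0.   ]
 [ 0.     0.    -1.   ]]
yaw now 7.44 before-turn shift [ -0.8  -0.3 135.3] turn -0.0027288784586638835 after-turn shift [ -0.8  -0.3 135.3] j [ 0.01  0.58  0.62  1.55 -0.36  1.12  0.84]
```

View pics/w15b.png

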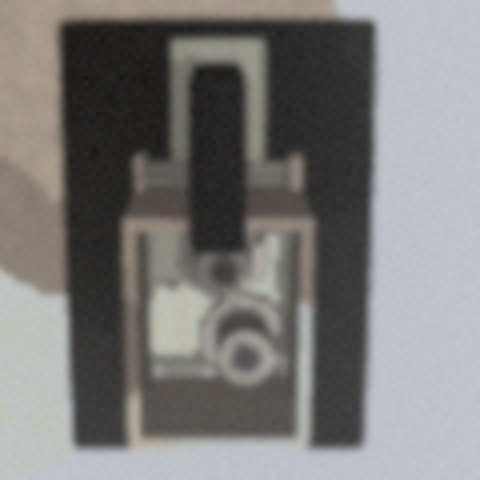

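Both bushes stand in the cup, at crop (245,350) and (222,268). The third goes towards the free left side.

Request:
jog_arm:
  rows: [8,-6.8,-5,45,0,8,0,0,45,0,8,0,0,30,0,8,0,0,13,0,8,0,0,0,0,8,0,0,0,0,26,0,0,0,0,26,0,0,0,0,26,0,0,0,0,26,0,0,-45,0,26,0,0,-45,0,26,0,0,-45,0]

```text
clock: 31.2
tcp_pos: [0.5858, -0.3141, 0.2048]
eef_rot: [2.073, 2.361, -0.0]
wrist_force: [0.7, 0.9, 1.5]
opening: 0.0258
```

Request:
jog_arm:
  rows: [26,-40,0,0,0,26,-30,0,0,0,26,0,0,0,0,26,0,0,0,0]

```text
clock: 31.6
tcp_pos: [0.5949, -0.3839, 0.2028]
eef_rot: [-2.074, -2.36, 0.0]
wrist_force: [-0.0, 0.7, 0.6]
opening: 0.0261
```

```bash
python3 -c "
from h import *
snap('wrist','w16');W=cloud(load('w16'));
rect(W,.5,.68,-.35,-.277,.05,.068,'cup rim')
rect(W,.5,.68,-.4,-.2,.09,.12,'handle')
to(.5834,-.2582,.15,7.5)
cv2.imwrite('pics/w16b.png',cv2.resize(cv2.imread('pics/w16.png')[70:190,200:320],(480,480),interpolation=2))"
```

```text
cup rim 785 mean [ 589.7 -307.5   60.6] rect [ 589.9 -306.6] [46.3 59.8] 6.9 z [53.2 62.1 63.2]
handle 687 mean [ 583.4 -259.1  103. ] rect [ 583.3 -258.5] [11.3 38.5] 7.3 z [101.9 103.2 104.3]
t 31.65 tcp [ 0.5952 -0.383   0.2027] op 0.026142276532685856 F [0.2 0.3 0.8]
[[-0.13   0.992 -0.   ]
 [ 0.992  0.13   0.   ]
 [ 0.     0.    -1.   ]]
yaw now 7.45 before-turn shift [125.2   4.5  52.8] turn -0.0008939656488225475 after-turn shift [125.2   4.6  52.8] j [ 0.14  0.66  0.61  1.42 -0.39  1.18  0.93]
```

View pics/w16b.png

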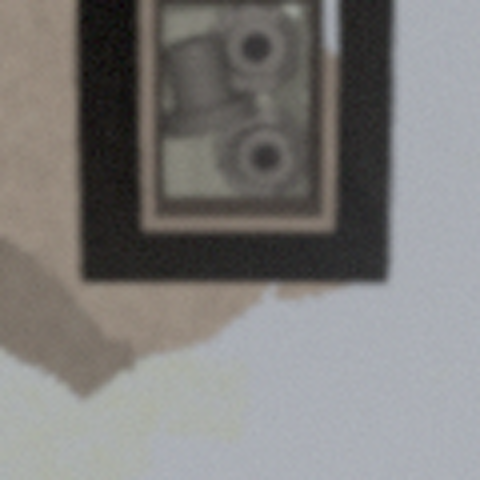

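All three bushes are in the cup: two standing at (257,45) and (265,157), one lying at (200,80). I'll grip the handle.

Request:
jog_arm:
  rows: [40,42,1.5,0,0,40,42,1.5,0,0,40,41.2,1.5,0,0,40,0,0,45,0,40,0,0,45,0,40,0,0,35,0,40,0,0,12.5,0,40,0,0,0,0,40,0,0,0,0]
  grip_force: 100

```text
clock: 32.55
tcp_pos: [0.5842, -0.2589, 0.067]
eef_rot: [2.071, 2.36, 0.001]
wrist_force: [-0.5, -0.1, 0.9]
opening: 0.0401
```

```bash
python3 -c "
from h import *
to(.5834,-.2583,.065,7.5)"
```

```text
t 32.55 tcp [ 0.5842 -0.2589  0.067 ] op 0.04013809857298369 F [-0.5 -0.1  0.9]
[[-0.13   0.992  0.002]
 [ 0.992  0.13  -0.001]
 [-0.001  0.002 -1.   ]]
yaw now 7.46 before-turn shift [ 0.7 -0.7  2. ] turn -0.0006962643812146497 after-turn shift [ 0.7 -0.7  2. ] j [-0.02  0.69  0.54  1.71 -0.45  0.86  0.85]
```

Request:
jog_arm:
  rows: [5,0.7,-0.7,1,0,5,0,0,0,0,5,0,0,0,0,5,0,0,0,0,5,0,0,0,0,5,0,0,-20,0,5,0,0,-35,0,5,0,0,-35,0,5,0,0,-35,0,5,0,0,-35,0,5,0,0,-20,0,5,0,0,0,0]

```text
clock: 33.75
tcp_pos: [0.5835, -0.2587, 0.2479]
eef_rot: [2.07, 2.357, 0.004]
wrist_force: [0.8, -0.9, -0.9]
opening: 0.0108
```

```bash
python3 -c "
from h import *
R=Ro.from_euler('z',89.4,degrees=True).as_matrix()[:2,:2]
g=np.array([.5660,.0238])+R@[.072,0]; print(g)
to(g[0],g[1],.245,-.6)"
```

```text
[0.56675397 0.09579605]
t 33.75 tcp [ 0.5835 -0.2587  0.2479] op 0.010811795217710673 F [ 0.8 -0.9 -0.9]
[[-0.129  0.992  0.005]
 [ 0.992  0.129 -0.001]
 [-0.002  0.005 -1.   ]]
yaw now 7.44 before-turn shift [353.7  29.2   2.3] turn 0.14033334772588033 after-turn shift [354.3 -20.5   2.3] j [-0.1   0.49  0.65  1.58 -0.32  1.17  0.75]
```

Request:
jog_arm:
  rows: [5,0,0,0,0.07,5,0,0,0,0.07,5,20,-1,0,0,5,40,-2.3,0,0,5,45,-2.6,0,0,5,45,-2.6,0,0,5,45,-2.6,0,0,5,45,-2.6,0,0,5,45,-2.6,0,0,5,39,-2.2,0,0,5,20,-1.2,0,0,5,10,-0.8,0,0]

```text
clock: 34.95
tcp_pos: [0.565, 0.0984, 0.2435]
eef_rot: [-2.229, -2.213, 0.001]
wrist_force: [-0.1, -0.8, -1.8]
opening: 0.0107
```

Request:
jog_arm:
  rows: [5,0,0,0,0,5,0,0,0,0]

```text
clock: 35.15
tcp_pos: [0.5657, 0.0946, 0.2441]
eef_rot: [2.234, 2.208, -0.001]
wrist_force: [0.5, -0.4, -1.3]
opening: 0.0108
```

```bash
python3 -c "
from h import *
snap('wrist','w17');W=cloud(load('w17'));snap('scene','s17')
zc=r.read_state()['tcp_pos'][2]-.061;print(zc)
rect(W,.52,.62,-.03,.062,zc+.048,zc+.062,'cup rim')
rect(W,.52,.62,.05,.14,zc+.09,zc+.105,'handle')
rect(W,.54,.59,.08,.13,.125,.15,'post')
to(.5668,.0958,.245,-.6)
s=cv2.imread('pics/s17.png')[100:270,200:380];w=cv2.imread('pics/w17.png')[60:300,140:380]
cv2.imwrite('pics/m17.png',np.hstack([cv2.resize(s,(400,378),interpolation=2),cv2.resize(w,(378,378),interpolation=2)]))"
```

```text
0.18325629062376758
cup rim 266 mean [564.7  18.6 235.3] rect [564.7  18.7] [ 2.9 24.4] 89.6 z [232.2 235.5 238.5]
handle 3004 mean [565.7 100.3 281.2] rect [563.7  99.8] [40.4 41.9] 50.2 z [276.2 281.6 284.5]
post 181 mean [567.3 111.3 138.5] rect [567.5 110.1] [10.8 11.3] 0.8 z [130.6 140.2 142.3]
t 35.25 tcp [0.5658 0.0944 0.2443] op 0.010712837601007804 F [ 0.6 -0.7 -2.8]
[[ 0.012  1.     0.   ]
 [ 1.    -0.012 -0.   ]
 [-0.     0.    -1.   ]]
yaw now -0.7 before-turn shift [ 1.5  1.  -0.7] turn -0.0017694969811136631 after-turn shift [ 1.5  1.  -0.7] j [-0.71  0.36  0.63  1.75 -0.23  1.11 -0.02]
```

View pics/m17.png

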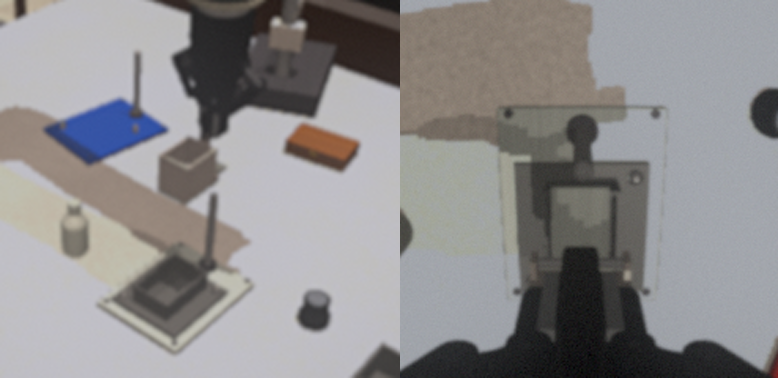

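The cup is held level and shut above the carrier, the bushes inside, with the tab near the post at (580,170) in the right half. I'll descend to just above contact and then lower briskly.

Request:
jog_arm:
  rows: [5,1.5,1.2,10,0,5,0,0,18,0,5,0,0,9,0,5,0,0,0,0,5,0,0,0,0,5,0,0,0,0]

```text
clock: 35.85
tcp_pos: [0.5672, 0.0975, 0.2079]
eef_rot: [2.232, 2.21, 0.001]
wrist_force: [0.4, -0.1, -1.7]
opening: 0.0107
```

```bash
python3 -c "
from h import *
to(.5671,.0959,.203,-.6)"
```

```text
t 35.85 tcp [0.5672 0.0975 0.2079] op 0.010728632653898807 F [ 0.4 -0.1 -1.7]
[[ 0.01   1.     0.001]
 [ 1.    -0.01   0.   ]
 [ 0.     0.001 -1.   ]]
yaw now -0.59 before-turn shift [-1.6 -0.1  4.9] turn 0.0002583176914533349 after-turn shift [-1.6 -0.1  4.9] j [-0.7   0.4   0.61  1.78 -0.26  1.04 -0.  ]
```

Request:
jog_arm:
  rows: [5,-1.3,0,6,0,5,0,0,18,0,5,0,0,18,0,5,0,0,0,0,5,0,0,0,0,5,0,0,0,0,5,0,0,0,0,5,0,0,0,0,5,0,0,0,0,5,0,0,0,0]

```text
clock: 36.85
tcp_pos: [0.5664, 0.0946, 0.1654]
eef_rot: [2.233, 2.208, -0.003]
wrist_force: [-1.9, -9.0, -4.6]
opening: 0.0111
```

```bash
python3 -c "
from h import *
st();snap('wrist','w18');snap('scene','s18')
s=cv2.imread('pics/s18.png')[150:270,220:340];w=cv2.imread('pics/w18.png')[60:300,140:380]
cv2.imwrite('pics/m18.png',np.hstack([cv2.resize(s,(400,400),interpolation=2),cv2.resize(w,(400,400),interpolation=2)]))"
```

```text
t 36.85 tcp [0.5664 0.0946 0.1654] op 0.01105776262005257 F [-1.9 -9.  -4.6]
[[ 0.011  1.    -0.001]
 [ 1.    -0.011 -0.002]
 [-0.002 -0.001 -1.   ]]
```

View pics/m18.png

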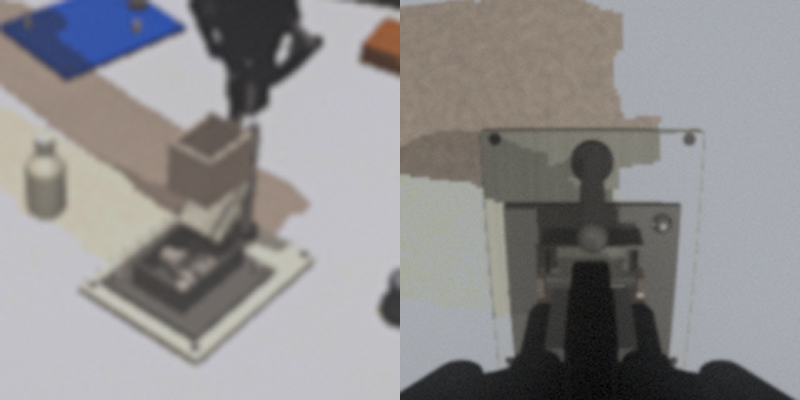

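The flap is open and the bushes lie in the well (left half, around (185,265)). I'll raise the cup straight up and measure what is in the well.

Request:
jog_arm:
  rows: [5,0,0,-10,0,5,0,0,-15,0,5,0,0,-15,0,5,0,0,-25,0,5,0,0,-30,0,5,-30,2,0,0,5,-45,2.9,0,0,5,-45,2.9,0,0,5,-45,2.9,0,0,5,-45,2.9,0,0,5,-45,2.9,0,0,5,-45,2.9,0,0]

```text
clock: 38.15
tcp_pos: [0.5836, -0.2052, 0.2617]
eef_rot: [2.231, 2.211, 0.002]
wrist_force: [0.3, -0.1, -1.1]
opening: 0.0108
```

```bash
python3 -c "
from h import *
to(.5834,-.2583,.15,7.4)
snap('top','t19');snap('scene','s19')
for n in('t19','s19'):
  W=cloud(load(n))
  rect(W,.52,.61,-.02,.065,.02,.036,n+' in well'); rect(W,.47,.66,-.045,.09,.038,.05,'walls'); rect(W,.47,.66,-.045,.08,.0135,.0195,'plate')
cr=lambda f,a,b,c,d:cv2.resize(cv2.imread('pics/%s.png'%f)[b:d,a:c],(400,400),interpolation=cv2.INTER_CUBIC)
cv2.imwrite('pics/m19.png',np.hstack([cr('t19',215,130,295,210),cr('s19',240,190,320,270)]))"
```

```text
t 38.15 tcp [ 0.5836 -0.2052  0.2617] op 0.010797732544099617 F [ 0.3 -0.1 -1.1]
[[ 0.009  1.     0.002]
 [ 1.    -0.009  0.   ]
 [ 0.     0.002 -1.   ]]
yaw now -0.51 before-turn shift [-5.320e+01  1.000e-01  1.117e+02] turn -0.13812527310895653 after-turn shift [-52.7  -7.2 111.7] j [-0.22  0.45  0.7   1.62 -0.31  1.19  0.54]
t19 in well 169 mean [565.7  18.7  26.7] rect [565.5  21.6] [87.8 83.5] 1.1 z [20.3 25.8 34.4]
walls 136 mean [568.1  24.4  42.5] rect [564.6  24.7] [89.7 61.1] 89.5 z [38.9 42.1 47.1]
plate 537 mean [559.2  19.6  16.3] rect [562.9  17. ] [125.2 138.4] 89.2 z [14.  16.1 18.8]
s19 in well 195 mean [568.8  27.4  29. ] rect [568.   22.3] [85.1 77.5] 89.0 z [21.8 29.5 34.8]
walls 237 mean [569.8  18.9  42.8] rect [566.4  21.9] [94.9 63.5] 89.5 z [39.  42.9 46.4]
plate 485 mean [581.1   8.6  17.1] rect [566.7  18.3] [123.9 134. ] 89.5 z [14.8 17.2 18.8]
```

Request:
jog_arm:
  rows: [5,0,0,0,-0.069,5,0,0,0,-0.069,5,-26,-3.6,0,0,5,-26.7,-3.6,20,0,5,0,0,45,0,5,0,0,45,0,5,0,0,40,0,5,0,0,20,0,5,0,0,10,0,5,0,0,0,0,5,0,0,0,0]

```text
clock: 39.35
tcp_pos: [0.5837, -0.2573, 0.0819]
eef_rot: [2.073, 2.358, 0.001]
wrist_force: [0.0, -0.1, -0.7]
opening: 0.0107
```

```bash
python3 -c "
from h import *
to(.5834,-.2583,.068,7.4)
snap('scene','s20');W=cloud(load('s20'))
rect(W,.5,.68,-.36,-.285,.05,.095,'cup rim scene')
snap('top','t20');W=cloud(load('t20'))
rect(W,.5,.68,-.36,-.285,.05,.095,'cup rim top')"
```

```text
t 39.35 tcp [ 0.5837 -0.2573  0.0819] op 0.010721283534100332 F [ 0.  -0.1 -0.7]
[[-0.128  0.992  0.002]
 [ 0.992  0.128 -0.001]
 [-0.001  0.002 -1.   ]]
yaw now 7.35 before-turn shift [-0.9 -0.5 13.9] turn -0.0008704181543052405 after-turn shift [-0.9 -0.5 13.9] j [-0.04  0.68  0.57  1.71 -0.45  0.89  0.85]
cup rim scene 368 mean [ 593.  -318.1   67.5] rect [ 590.7 -311.3] [50.9 54.2] 6.1 z [53.7 68.3 79.2]
cup rim top 0
```

Request:
jog_arm:
  rows: [5,-0.9,-0.5,7,0,5,0,0,4,0,5,0,0,2,0,5,0,0,1,0,5,0,0,0,0,5,0,0,0,0]

```text
clock: 40.05
tcp_pos: [0.5825, -0.2581, 0.0664]
eef_rot: [2.075, 2.359, -0.0]
wrist_force: [-0.2, -0.0, -0.7]
opening: 0.0107
```

Request:
jog_arm:
  rows: [5,0,0,1,0,5,0,0,0,0,5,0,0,0,0]

```text
clock: 40.35
tcp_pos: [0.5827, -0.2581, 0.0658]
eef_rot: [2.074, 2.359, 0.001]
wrist_force: [-1.1, 0.7, 4.9]
opening: 0.0108
```

Contact at 4.9 N. I'll release gradually and back off upwards.

Request:
jog_arm:
  rows: [18,0,0,0,0,30,0,0,0,0,40,0,0,0,0,40,0,0,0,0,40,0,0,-25,0,40,0,0,-45,0,40,0,0,-45,0,40,0,0,-45,0,40,0,0,0,0,40,0,0,0,0]
  grip_force: 20

```text
clock: 41.35
tcp_pos: [0.5828, -0.2581, 0.2262]
eef_rot: [2.074, 2.358, 0.002]
wrist_force: [0.2, 0.0, -0.4]
opening: 0.0401
```

Request:
jog_arm:
  rows: [60,-25,0,-10,0,60,-25,0,-10,0,60,-25,0,-10,0,60,0,0,0,0,60,0,0,0,0]

```text
clock: 41.85
tcp_pos: [0.5915, -0.3326, 0.2539]
eef_rot: [-2.075, -2.357, 0.001]
wrist_force: [-0.0, 0.0, 0.1]
opening: 0.0602
```

```bash
python3 -c "
from h import *
to(.5661,.0238,.33,7.4)
snap('wrist','w21');W=cloud(load('w21'))
rect(W,.5,.68,-.36,-.277,.05,.068,'cup rim')
rect(W,.5,.68,-.4,-.2,.09,.12,'handle')
P=W.reshape(-1,3);m=(abs(P[:,0]-.59)<.04)&(abs(P[:,1]+.307)<.04)&(P[:,2]>.058)&(P[:,2]<.07)
A=np.c_[P[m][:,:2],np.ones(m.sum())];print('rim plane',np.linalg.lstsq(A,P[m][:,2],rcond=None)[0].round(3))
rect(W,.565,.612,-.33,-.28,.003,.02,'cup floor')
rect(W,.34,.48,-.38,-.23,.008,.045,'in bin')"
```

```text
t 41.85 tcp [ 0.5915 -0.3326  0.2539] op 0.060218474449309924 F [-0.   0.   0.1]
[[-0.127  0.992 -0.002]
 [ 0.992  0.127  0.001]
 [ 0.001 -0.002 -1.   ]]
yaw now 7.28 before-turn shift [356.8  19.8 -75.9] turn -0.0021674497097521755 after-turn shift [356.8  20.6 -75.9] j [ 0.03  0.57  0.66  1.46 -0.36  1.24  0.86]
cup rim 564 mean [ 588.3 -311.8   60.9] rect [ 588.9 -306.6] [45.7 60.6] 8.1 z [55.  62.3 63.4]
handle 433 mean [ 583.  -259.   103.3] rect [ 582.9 -258.9] [11.2 37.1] 8.8 z [102.3 103.3 104.3]
rim plane [-0.002  0.003  0.065]
cup floor 1047 mean [ 589.7 -307.7   10.6] rect [ 589.7 -308.8] [40.4 46.8] 6.8 z [ 9.5 10.5 11.6]
in bin 2552 mean [ 396.4 -321.4   26.5] rect [ 415.2 -305.9] [129.7 128.8] 85.7 z [12.3 26.4 41.1]
```

The cup is level, empty and shut: its floor reads 10.5 mm, as expected. Last look at the well.

Request:
jog_arm:
  rows: [60,44,2.5,-5,0,60,44,2.5,-5,0,60,44,2.5,-5,0,60,44,2.5,-5,0,60,44,2.5,-5,0,60,44,2.5,-5,0,60,30,2.5,-5,0,60,0,0,0,0,60,0,0,0,0]

```text
clock: 42.8
tcp_pos: [0.5715, -0.0373, 0.2898]
eef_rot: [-2.071, -2.361, 0.0]
wrist_force: [-0.8, -1.7, 0.9]
opening: 0.0601
```

```bash
python3 -c "
from h import *
st();snap('wrist','w22');z=load('w22');W=cloud(z)
rect(W,.47,.66,-.045,.09,.039,.05,'walls')
rect(W,.47,.66,-.045,.085,.0135,.0195,'plate')
m=(abs(W[...,0]-.566)<.065)&(abs(W[...,1]-.0238)<.065)
v,u=np.where(m);print(u.min(),u.max(),v.min(),v.max())
a=cv2.imread('pics/w22.png')[max(v.min()-10,0):v.max()+10,u.min()-10:u.max()+10]
t=cv2.imread('pics/t20.png')[138:186,325:389]
cv2.imwrite('pics/m22.png',cv2.resize(a,None,fx=4,fy=4,interpolation=2)[:600,:800])"
```

```text
t 42.8 tcp [ 0.5715 -0.0373  0.2898] op 0.06005383252387886 F [-0.8 -1.7  0.9]
[[-0.13   0.991 -0.001]
 [ 0.991  0.13   0.   ]
 [ 0.    -0.001 -1.   ]]
walls 802 mean [569.4  19.5  43.1] rect [565.9  22.7] [90.5 60.6] 89.6 z [40.  43.8 45.2]
plate 5098 mean [564.7  26.2  16.5] rect [566.6  20.2] [126.  114.3] 89.4 z [15.4 16.5 17.6]
30 473 55 383
```

View pics/m22.png

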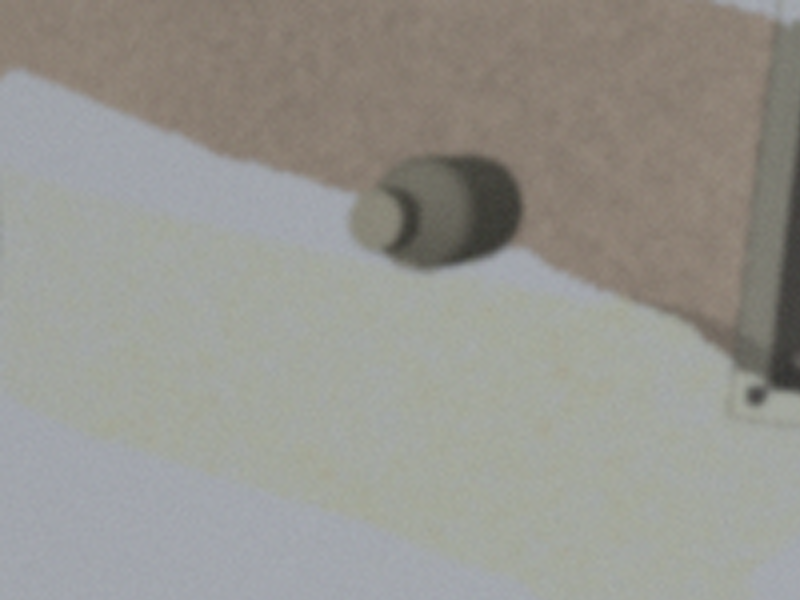

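That crop missed the well and used the last picture, so I'll check the well from the depth data instead.

```bash
python3 -c "
from h import *
W=cloud(load('w22')).reshape(-1,3);W=W[~np.isnan(W[:,0])]
c=np.array([.5661,.0238]);R=Ro.from_euler('z',89.4,degrees=True).as_matrix()[:2,:2]
L=(W[:,:2]-c)@R*1000;z=W[:,2]*1000
b=5
for y in range(35,-36,-b):
  print('%4d'%y,' '.join('%3s'%(int(np.median(z[k])) if (k:=(abs(L[:,0]-x)<b/2)&(abs(L[:,1]-y)<b/2)).any() else '.') for x in range(-70,71,b)))
"
```

```text
35 348 347 318 343 339  16  16  16  16  16  16  16  16  16  16  16  16  16  16  16  16  16  16  16  16  16  10  10  10
  30  10  10  16 337 361  44  43  43  45  45  44  44  44  44  44  44  44  43  44  39  37  40  42  15  16  16  10  10  10
  25 317 320 322 344 365 366  16  17  16  16  16  16  31  35  33  18  17  16  16  16  16  16  34  17  16  16  10  10  10
  20 297  10  16 383 370 372  16  16  16  16  16  16  33  35  34  17  16  16  16  17  16  16  17  17  15  16  10  10  10
  15  10  10  16  16 373 379  16  16  16  16  15  16  32  36  34  16  16  16  16  16  16  16  16  17  16  16  10  10  10
  10  10  11  16 364 369 384 387  16  16  16  16  16  34  40  35  30  16  16  16  16  16  16  17  16  15  16  11  10   9
   5  10  10  16 363 373 387 388  16  16  16  17  36  39  41  41  37  23  16  16  16  16  16  16  16  16  16  12  10  10
   0  10  10  16  16 376  42  16  15  16  16  16  16  16  17  18  16  16  16  16  16  16  16  18  16  16  16  10  10  10
  -5  10  11  16  17 376  39  16  16  16  37  33  16  16  16  35  36  16  16  16  16  16  16  25  16  16  16  11  10  10
 -10  10  10  17  16 375  43 389  32  32  40  35  20  17  35  37  41  16  16  16  16  16  16  18  17  16  16  11  10  10
 -15  10  10  15  16 372 372 386  32  34  40  36  41  41  40  38  40  40  16  16  16  16  16  30  43  16  16  11  10  10
 -20  10  10  16  16 367 369 383  32  32  39  34  37  41  40  37  36  37  16  16  16  16  16  17  43  16  16  11  10   9
 -25  10   9  16  16  16  43 374  17  24  38  33  35  39  32  27  33  32  17  17  17  16  16  39  17  16  16  10  10  10
 -30  11  10  16  16 200 383 368  44  44  43  43  44  44  43  44  44  44  44  44  44  44  44  44  16  16  16  10  10  10
 -35  10 315 317 321 323 343 363  16  16  16  16  16  16  16  16  16  16  17  16  16  16  16  16  16  17  16  10  10  10
```

Depth shows three bushes lying in the well, all inside its walls, and the carrier plate level at 16 mm. I'll do a final stub check and hand in.

```bash
python3 -c "
from h import *
W=cloud(load('w21'));rect(W,.37,.455,-.345,-.265,.009,.045,'stub in bin')
W=cloud(load('t20'));rect(W,.48,.65,-.05,.09,.05,.06,'none')
st();print(ticket.finish_job())"
```

```text
stub in bin 344 mean [ 415.6 -294.9   20.8] rect [ 414.1 -294.8] [35.7 16.8] 59.7 z [14.  17.7 33.5]
none 0
t 42.85 tcp [ 0.5715 -0.0385  0.2898] op 0.059971784542960815 F [ 0.8 -0.7  0.1]
[[-0.128  0.992 -0.001]
 [ 0.992  0.128 -0.   ]
 [-0.    -0.001 -1.   ]]
the job is handed in; nothing more can be done
None
```

The job is done and handed in at about 43 s of the 210 s limit; the hand-in gave no verdict. I binned the stub (only one was present) and seated the carrier on both dowels. All three bushes went into the cup and were released through the flap into the well, and the empty cup is back on its pad.

Last checks, all from depth readings:
- **Stub:** it lies inside the bin, near the middle.
- **Carrier:** the plate top reads 16–17 mm everywhere, which means fully down and flat. Walls and plate put its centre within about 1–3.5 mm of the stage's and its yaw within about 0.2°. The plate outline read too large (126 × 114 mm), so the walls are the better guide (about 1 mm).
- **Bushes:** three lie in the well, all inside its walls.
- **Cup:** level, empty and shut, within about 1 mm of where it stood.
- **Robot:** clear of everything.

**Not confirmed:** the last picture, meant to show the bushes in the well, was cropped wrongly and showed only the bottle, so their rest position is confirmed by depth alone. I did not measure the bystanders at the end, but no move went near them.

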